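# Log in a stock bottle and close up the desiccator

### The arm

A 6-joint arm with a two-finger parallel gripper is mounted at the origin on the work surface. World frame = base frame: x ahead of the robot, y to its left, z up, the work surface at z = 0. Lengths are in m, angles in degrees, forces in N, time in s.
With the tool pointing down it reaches from about 0.25 to 0.85 m from the base axis. Payload 12.5 kg.
Tool frame: the origin (TCP) lies at the centre of the arm's flange, where the gripper is bolted on; the fingertips stand 186 mm ahead of it and the grasp point (between the pads) lies 167 mm ahead of it; z points along the fingers, y is the line along which they close (so a half turn about z gives the same grasp; the last joint's range is limited). The gripper opens to 93 mm and grips with 3 to 60 N. Pads are 15 mm wide; open, the fingers measure 128 mm over their backs; the gripper's body (75 mm by 188 mm) begins 65 mm behind the grasp point.
Start: joints at [-82.025, 20.094, 94.641, -0, 65.266, -4.847], TCP at [0.122, -0.536, 0.405] pointing down, gripper open.
Joint ranges: [-157.81, 157.81], [-45, 120.19], [0.68, 151.7], [-89.99, 269.99], [4.06, 180], [-164.3, 164.3]. Speed limits (degrees/s): [127.2, 127.2, 159.86, 180, 180, 180].

### API

Orientations are given as [roll, pitch, yaw] about the fixed x, y, z axes, in that order (R = Rz(yaw) Ry(pitch) Rx(roll)).
In Python, from bench import monitor, camera, camera_info, workorder, spotter gives the robot as it stands.
- The arm moves only by the tool step_arm, never from a script. Its argument "increments" is a list of rows, each an object of numbers: "gripper": the gripper command: -1 is shut, 1 is fully open, values between are in proportion; "tx", "ty", "tz": the shift along the tool's x, y, z in m; "rx", "ry", "rz": the turn, a rotation vector about the tool's x, y, z in rad. In form: [{"gripper": .., "tx": .., "ty": .., "tz": .., "rx": .., "ry": .., "rz": ..}, ...]. A call has 1 to 12 rows; each row is the pose to reach, as a shift and turn from the pose commanded when the call began, along the tool's axes at that moment; what a row does not reach only later rows make up. A row lasts 1/12 s, in which the tool goes at most 41.7 mm and 7.16 degrees, less where a joint would pass 70% of its speed; a pose out of reach is approached as far as the arm can. A call with a gripper value outside its range is refused whole. The fingers move at their own pace and stop on an object; "newtons" is the grip in N (left out, the last holds). Time passes only in rows, so rows that repeat a pose let the fingers close. It gives the time, the measured TCP pose, the force, the opening and the grip force at its end, in the units of the state.
- monitor.observe(): the state, without advancing time (a new reading comes with each control period).
- camera(name): name is "scene" or "side" or "wrist"; returns the picture (400x640x3 uint8, red, green, blue); there is no depth.
- camera_info(name): a dict with "fx", "fy", "cx", "cy" (pixels), "rvec" (rotation vector, rad) and "tvec" (3), from world to camera coordinates, as OpenCV has them; the wrist camera has in their place "mount" (4x4, takes a point from camera to tool coordinates, whose origin is the TCP and whose axes are the flange's). Camera axes: x right, y down, z forward; pixel columns grow to the right and rows downward; lengths in m; the calibration is good to about 2 mm. A picture is of the moment at which its call begins: read the wrist's pose just before it. camera_info takes no time and is no camera call.
- workorder.job_done(): hands the job in; it is judged then, once.
Trained networks look in the newest picture that a camera, given by its name, has taken for a name from the list of things; names that differ only in an ending like _2 or _b are one class to them, and where a whole thing is asked for, a point or a joint stands for the part that bears it (a point fixed in the world has none). Each returns a list of dicts, best first, with "confidence" (0 to 1); they miss things now and then, are a little off and sometimes report something else, mostly with a low value. They report only what shows in the picture. A call takes as long as a camera call. They do not tell look-alikes from the thing itself.
- spotter.spot_in(camera, target): "at" ([x, y, z] in m, in world coordinates, good to about 4 mm: the middle of the surface that is visible of it).
- spotter.regions_of(camera, target): "region" (400x640 bool, what is visible of it).
The state is a dict: "time_s": time; "qpos": joint angles; "joint_velocities": joint speeds; "tau": joint torques, N m; "tool_pos": TCP position; "tool_rot": TCP orientation; "wrist_force": force on the tool from outside, world axes, zero at the start; "ft_torque": the same for the moment, N m; "gripper_width": finger opening in m; "grasp_force": force on a finger pad.
Only numpy, scipy, OpenCV 4.12 (cv2) and the standard library are available. Lean on these libraries where they do the work, as an engineer would, in place of code of your own. Each camera call takes 0.05 s, during which the arm holds its last target. There are 200 camera calls.

### The job

Open the desiccator (set its lid aside on the bench), and log in the square white bottle at the code reader: hold it upright about 8 cm in front of the reader's window with its large front label squarely facing the window for a second, then turn it to show the narrow label on its side in the same way, then the small code on its back. Stand the bottle and all the round amber jars on the plate inside the desiccator, then put the lid back so that it sits fully home and level on the rim; lower the lid into place each time, never let it drop, and leave everything else on the bench where it is.

Things in the scene. Friction and masses are not known exactly. Their poses are not given: they have to be found in the camera images.
- desiccator: base of a round laboratory desiccator, white plastic, fixed on the bench: 244 wide over its flange, 95 high, open at the top; bore 200 diameter. Inside, a flat perforated white plate at 40 above the bench on which things stand (55 below the rim). Origin: centre of its underside, z up.
- rim (a point): centre of the desiccator's open mouth, level with the flat top of its flange, 95 above the bench.
- lid: clear domed lid of the desiccator, 0.45 kg, at the start seated on the base. Flange 244 diameter, 8 thick; a lip of 194 diameter reaches 6 below it and drops into the 200 bore. The hollow dome rises 85 (inside: 176 wide up to 20 high, 170 up to 45, 76 high in the middle). Origin: centre of the flange's underside, z up; it meets rim when seated, and is 6 above a flat surface the lid is stood on.
- knob (a point): middle of the black knob's head on top of the lid, on its axis, 116 above the flange's underside: head 40 diameter and 27 high (103 to 130), on a stem of 24 diameter.
- bottle: square white plastic bottle, 52 x 52 and 72 high, with a round black screw cap of 38 diameter from 84 to 110 above its underside (narrow shoulder and neck between); 0.25 kg. The large label is on its -x side, the tall narrow label on its +y side, the small square code on its +x side; the -y side has only grey volume marks. Origin: centre of its underside; z up.
- front_label (a point): middle of the bottle's large front label, on its -x face, 26 from the bottle's axis, 36 above its underside.
- side_label (a point): middle of the narrow label on its +y face, 26 from the axis, 36 above its underside.
- back_label (a point): middle of the small square code on its +x face, 26 from the axis, 36 above its underside.
- reader: hands-free code reader (presentation scanner), grey, fixed on the bench: 100 x 85 foot, head 78 wide, top at 154. Its upright window is on the -x side of its own frame, at x = -40, centred 106 above the bench, and looks along its -x. Origin: centre of its foot's underside.
- reading_spot (a point): middle of the reading zone, 80 straight in front of the reader's window, 106 above the bench. A label is read when its middle is within 25 of this spot along the window's line of sight, 25 sideways and 28 in height, its face turned to the window within 0.3 rad, and the bottle upright within 0.25 rad, held so for half a second.
- jar1: round sample jar of amber glass with a white screw cap as wide as the jar: 52 diameter, 72 high overall, the cap being the top 22; about 180 g, bottom-heavy. Origin: centre of its underside; z up. May be absent (None at the start).
- jar2: round sample jar of amber glass with a white screw cap as wide as the jar: 52 diameter, 72 high overall, the cap being the top 22; about 180 g, bottom-heavy. Origin: centre of its underside; z up. May be absent (None at the start).
- jar3: round sample jar of amber glass with a white screw cap as wide as the jar: 52 diameter, 72 high overall, the cap being the top 22; about 180 g, bottom-heavy. Origin: centre of its underside; z up. May be absent (None at the start).
- mat: square bench mat, white with a blue border, 230 x 230 and 2 thick, fixed and kept clear: a good place to set the lid down. Origin: centre of its underside.
- white_bottle: bystander: round white plastic bottle with a paper label, 60 diameter, 118 high. Origin: centre of its underside.
- beaker: bystander: glass beaker, 72 diameter, 95 high. Origin: centre of its underside.
- tube_rack: bystander: green microtube rack, 75 x 200 x 28, tubes to 38 high. Origin: centre of its underside.
- tip_box: bystander: box of pipette tips, 85 x 122 x 68. Origin: centre of its underside.
- timer: bystander: flat white bench timer, 58 x 66 x 18. Origin: centre of its underside.
- wash_bottle: bystander: wash bottle with bent spout, 70 diameter, 178 high. Origin: centre of its underside.
Mind the look-alikes: they are no part of the job. Leave any green look-alike of the jar3 alone.

How it is judged:
By the outcome, as a careful person would: the job done as asked, in the order asked, and still so for the second after the job is handed in, with the robot touching nothing.
Of jar1, jar2, jar3 only 1 to 3 are there at a start; the rules pass over those that are not, and their reading is None.
At some moment in a run one of bottle, jar1, jar2, jar3 may be knocked a few centimetres aside while the robot is not near it.
It also fails if it takes over 210 s, if anything falls off the work surface, if the arm or the gripper's body presses on something with over 40 N, if the wrist force passes 120 N, or if a joint passes its speed limit or range.

## Working session

There is one attempt and no reset: what is moved stays moved. The work goes in short steps, Python scripts to look and compute and a tool call to move; the robot and the scene stay as the last step left them, time stands still between calls to the robot, and variables do not carry over. Pictures are saved under pics/ and viewed, at most 14 in all, crops included, and the job is handed in when it is done.

Besides the shell and the picture viewer there is one more tool, called in YAML: its name, and indented under it one key for each argument. step_arm: Moves the arm, as the interface text tells. Its arguments: {"type":"object","properties":{"increments":{"type":"array","items":{"type":"object","properties":{"gripper":{"type":"number"},"tx":{"type":"number"},"ty":{"type":"number"},"tz":{"type":"number"},"rx":{"type":"number"},"ry":{"type":"number"},"rz":{"type":"number"}}}},"newtons":{"type":"number"}},"required":["increments"]}

```bash
ls; mkdir -p pics; python3 - <<'E'
from bench import monitor, camera, camera_info, workorder, spotter
import cv2,numpy as np
s=monitor.observe();print({k:np.round(v,3).tolist() for k,v in s.items()})
for n in ("scene","side"):
    im=camera(n);cv2.imwrite(f"pics/{n}0.png",im[:,:,::-1])
    i=camera_info(n);print(n,i)
    for t in ["knob","lid","desiccator","bottle","jar1","reader","mat","front_label","side_label","back_label"]:
        print(t,[(np.round(d["at"],3).tolist(),round(d["confidence"],2)) for d in spotter.spot_in(n,t)][:5])
print(camera_info("wrist"))
E
```

```text
pics
{'time_s': 0.0, 'qpos': [-82.027, 20.125, 94.677, 0.001, 65.267, -4.848], 'joint_velocities': [0.044, 0.044, 0.072, 0.033, -0.115, -0.033], 'tau': [0.001, -49.731, -28.525, 0.07, 0.026, -0.0], 'tool_pos': [0.122, -0.536, 0.404], 'tool_rot': [-179.932, -0.007, 12.821], 'wrist_force': [0.035, -0.364, 0.045], 'ft_torque': [-0.022, -0.041, -0.038], 'grasp_force': 0.0, 'gripper_width': 0.093}
scene {'fx': 488.26931760294707, 'fy': 488.26931760294707, 'cx': 323.32566307453465, 'cy': 200.43977431984382, 'rvec': array([ 2.12465748,  1.24148215, -0.50771925]), 'tvec': array([-0.30222093, -0.22589943,  1.82027458])}
knob [([0.626, -0.262, 0.16], 0.78)]
lid [([0.808, -0.135, 0.058], 0.74), ([0.629, 0.048, 0.002], 0.17)]
desiccator [([0.679, -0.27, 0.06], 0.67)]
bottle [([0.438, 0.188, 0.068], 0.97)]
jar1 [([0.359, -0.186, 0.056], 0.96), ([0.339, -0.099, 0.059], 0.82), ([0.443, -0.105, 0.061], 0.71), ([0.264, -0.268, 0.062], 0.69), ([0.456, 0.045, 0.063], 0.56)]
reader [([0.654, 0.354, 0.103], 0.91), ([0.443, 0.184, 0.07], 0.75), ([0.629, -0.261, 0.157], 0.4)]
mat [([0.625, 0.051, 0.002], 0
[... 812 characters left out ...]
9, 0.072, 0.001], 0.85)]
front_label [([0.422, 0.215, 0.068], 0.73), ([0.493, 0.558, 0.102], 0.67), ([0.569, -0.194, 0.148], 0.66)]
side_label [([0.425, 0.21, 0.068], 0.75), ([0.57, -0.191, 0.148], 0.22)]
back_label [([0.423, 0.212, 0.068], 0.59)]
{'fx': 336.4753700955173, 'fy': 336.4753700955173, 'cx': 323.9489822890065, 'cy': 196.47429519708953, 'mount': array([[-2.77526265e-04, -9.65911507e-01, -2.58872329e-01,
         7.17546881e-02],
       [ 9.99999806e-01, -4.12445474e-04,  4.66869590e-04,
        -8.78198311e-04],
       [-5.57725430e-04, -2.58872150e-01,  9.65911434e-01,
         2.09767549e-02],
       [ 0.00000000e+00,  0.00000000e+00,  0.00000000e+00,
         1.00000000e+00]])}
```

View pictures.

View pics/scene0.png

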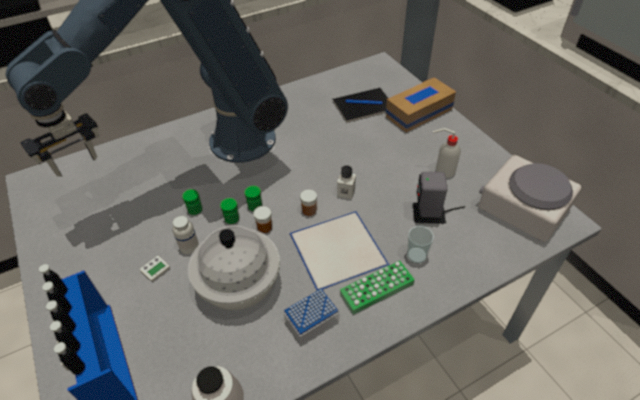

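View pics/side0.png

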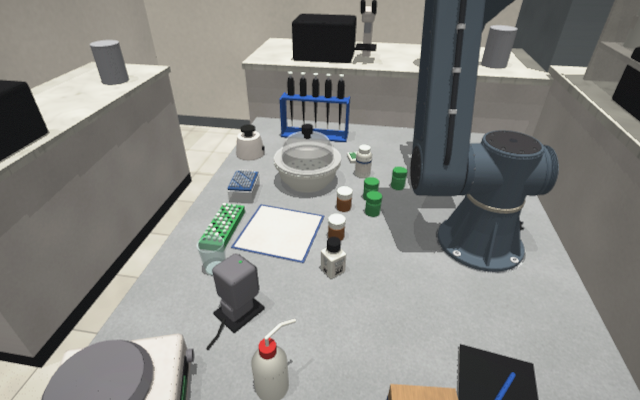

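Scene picture: knob (227,238), amber jars at (263,218) and (309,203), square bottle (346,180) and reader (432,195). The look-alikes are green jars (193,202), (230,211) and (254,197), the round white bottle (183,230), and the black-capped flask (215,385). The side view agrees: amber jars (344,198) and (336,226), bottle (333,257), knob (307,131).

```bash
cat > h.py <<'E'
from bench import monitor, camera, camera_info, workorder, spotter
import cv2,numpy as np
from scipy.spatial.transform import Rotation as Ro
def cam(n,s=None):
    i=camera_info(n);K=np.array([[i["fx"],0,i["cx"]],[0,i["fy"],i["cy"]],[0,0,1]])
    if n!="wrist": R=Ro.from_rotvec(i["rvec"]).as_matrix();t=np.array(i["tvec"])
    else:
        s=s or monitor.observe();T=np.eye(4);T[:3,:3]=Ro.from_euler("xyz",s["tool_rot"],degrees=True).as_matrix();T[:3,3]=s["tool_pos"]
        M=np.linalg.inv(T@i["mount"]);R=M[:3,:3];t=M[:3,3]
    return K,R,t
def proj(c,P): K,R,t=c;p=(np.atleast_2d(P)@R.T+t)@K.T;return p[:,:2]/p[:,2:]
def onplane(c,uv,z):
    K,R,t=c;d=R.T@np.linalg.solve(K,[*uv,1]);o=-R.T@t;return o+d*(z-o[2])/d[2]
def tri(c1,u1,c2,u2):
    P=[c[0]@np.c_[c[1],c[2]] for c in(c1,c2)]
    X=cv2.triangulatePoints(P[0],P[1],np.array(u1,float).reshape(2,1),np.array(u2,float).reshape(2,1)).ravel();return X[:3]/X[3]
def go(x,y,z,yaw=None):
    "tool shift to TCP x,y,z with the tool straight down at yaw"
    s=monitor.observe();R=Ro.from_euler("xyz",s["tool_rot"],degrees=True)
    d=R.inv().apply(np.array([x,y,z])-s["tool_pos"])
    rv=np.zeros(3) if yaw is None else (R.inv()*Ro.from_euler("xyz",[180,0,yaw],degrees=True)).as_rotvec()
    print("t",np.round(d,4),"r",np.round(rv,4),"q",np.round(s["qpos"],0),"F",np.round(s["wrist_force"],1),"t",round(s["time_s"],1))
E
python3 - <<'E'
from h import *
a=cam("scene");b=cam("side")
for n,u,v in [("knob",(227,238),(307,131)),("jarA cap",(263,214),(344,193)),("jarB cap",(309,197),(336,221)),("bottle cap",(346,172),(333,245)),("reader top",(433,180),(236,266)),("foot",(430,212),(239,313))]:
    X=tri(a,u,b,v);print(n,np.round(X,3),proj(a,X).round(),proj(b,X).round())
print("mat c",[onplane(a,p,.002).round(3) for p in [(291,238),(350,213),(388,262),(322,287)]])
print("cable end",onplane(a,(465,207),.003).round(3),onplane(b,(209,346),.003).round(3),"foot corners",[onplane(a,p,.005).round(3) for p in[(417,205),(415,220),(444,222)]],[onplane(b,p,.005).round(3) for p in[(214,308),(240,327),(264,311)]])
i1=camera("scene");r=spotter.regions_of("scene","reader")[0]["region"]
z=cv2.resize(i1[150:290,330:500],None,fx=4,fy=4,interpolation=cv2.INTER_CUBIC)
i2=camera("side");z2=cv2.resize(i2[220:360,190:360],None,fx=4,fy=4,interpolation=cv2.INTER_CUBIC)
cv2.imwrite("pics/c1.png",np.hstack([z,z2])[:, :, ::-1][:560:1] if 0 else cv2.resize(np.hstack([z,z2]),(800,330))[:,:,::-1])
E
```

```text
knob [ 0.579 -0.251  0.206] [[227. 238.]] [[307. 131.]]
jarA cap [ 0.428 -0.101  0.064] [[263. 214.]] [[344. 193.]]
jarB cap [0.436 0.053 0.065] [[309. 197.]] [[335. 221.]]
bottle cap [0.426 0.194 0.096] [[346. 172.]] [[333. 245.]]
reader top [0.632 0.367 0.153] [[432. 180.]] [[234. 267.]]
foot [0.636 0.381 0.004] [[430. 212.]] [[238. 313.]]
mat c [array([ 0.509, -0.05 ,  0.002]), array([0.512, 0.16 , 0.002]), array([0.731, 0.157, 0.002]), array([ 0.71 , -0.052,  0.002])]
cable end [0.675 0.492 0.003] [0.672 0.478 0.003] foot corners [array([0.593, 0.363, 0.005]), array([0.641, 0.32 , 0.005]), array([0.693, 0.393, 0.005])] [array([0.7  , 0.375, 0.005]), array([0.618, 0.418, 0.005]), array([0.574, 0.363, 0.005])]
```

View pics/c1.png

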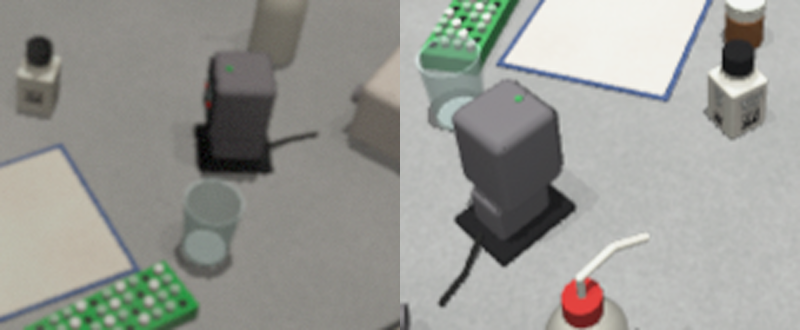

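The scene crop shows the reader's window (red glow) facing image-left, with its cable leaving at the back. The bottle's labels are too coarse to read here. Next I'll go above the knob.

step_arm:
  increments:
    - {"gripper": 1, "tx": 0.02, "ty": 0, "tz": -0.03}
    - {"gripper": 1, "tx": 0.05, "ty": -0.01, "tz": -0.05}
    - {"gripper": 1, "tx": 0.09, "ty": -0.025, "tz": -0.07, "rz": 0.05}
    - {"gripper": 1, "tx": 0.125, "ty": -0.04, "tz": -0.08, "rz": 0.1}
    - {"gripper": 1, "tx": 0.16, "ty": -0.053, "tz": -0.096, "rz": 0.15}
    - {"gripper": 1, "tx": 0.198, "ty": -0.067, "tz": -0.096, "rz": 0.2}
    - {"gripper": 1, "tx": 0.236, "ty": -0.08, "tz": -0.096, "rz": 0.224}
    - {"gripper": 1, "tx": 0.274, "ty": -0.094, "tz": -0.096, "rz": 0.224}
    - {"gripper": 1, "tx": 0.312, "ty": -0.107, "tz": -0.096, "rz": 0.224}
    - {"gripper": 1, "tx": 0.35, "ty": -0.12, "tz": -0.096, "rz": 0.224}
    - {"gripper": 1, "tx": 0.388, "ty": -0.134, "tz": -0.096, "rz": 0.224}
    - {"gripper": 1, "tx": 0.42, "ty": -0.145, "tz": -0.096, "rz": 0.224}

```text
$.increments[0]: bad value
```

step_arm:
  increments:
    - {"gripper": 1, "tx": 0.035, "ty": -0.005, "tz": 0}
    - {"gripper": 1, "tx": 0.065, "ty": -0.009, "tz": 0}
    - {"gripper": 1, "tx": 0.08, "ty": -0.01, "tz": 0}
    - {"gripper": 1, "tx": 0.088, "ty": -0.01, "tz": 0}
    - {"gripper": 1, "tx": 0.088, "ty": -0.01, "tz": 0}
    - {"gripper": 1, "tx": 0.088, "ty": -0.01, "tz": 0}

```text
$.increments[0]: bad value
```

```bash
python3 - <<'E'
from h import *
go(.579,-.251,.5,0)
s=monitor.observe();im=camera("wrist");c=cam("wrist",s);cv2.imwrite("pics/w1.png",im[:,:,::-1]);print(s["tool_pos"],s["tool_rot"])
print(proj(c,[[.579,-.251,.206]]))
k=spotter.regions_of("wrist","knob");print([(d["confidence"],np.argwhere(d["region"]).mean(0)[::-1].round(),d["region"].sum()) for d in k][:3])
E
```

```text
t [ 0.5088 -0.1768 -0.0953] r [-1.000e-04 -0.000e+00  2.238e-01] q [-82.  20.  95.   0.  65.  -5.] F [0.4 1.  0. ] t 1.2
[ 0.12208771 -0.53625017  0.40472397] [-1.79995477e+02 -6.02169711e-04  1.28214831e+01]
[[ -689.08202829 -2496.8520534 ]]
[]
```

View pics/w1.png

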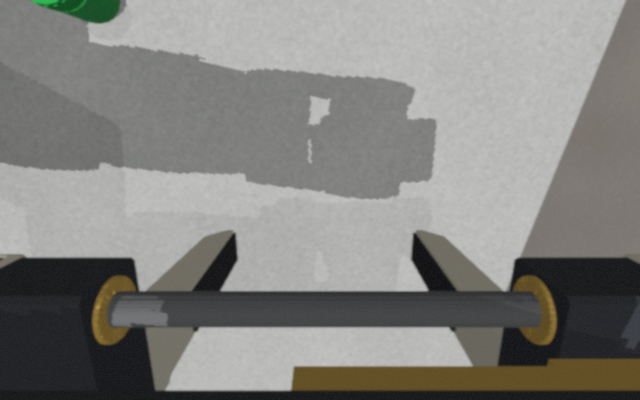

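The moves were refused, since each row probably needs all its keys. The arm hasn't moved: this wrist view shows only the bench, with the finger tips at about (230,240) and (420,240).

step_arm:
  increments:
    - {"gripper": 1, "tx": 0.02, "ty": 0, "tz": -0.03, "rx": 0, "ry": 0, "rz": 0}
    - {"gripper": 1, "tx": 0.05, "ty": -0.01, "tz": -0.05, "rx": 0, "ry": 0, "rz": 0}
    - {"gripper": 1, "tx": 0.09, "ty": -0.025, "tz": -0.07, "rx": 0, "ry": 0, "rz": 0.05}
    - {"gripper": 1, "tx": 0.125, "ty": -0.04, "tz": -0.08, "rx": 0, "ry": 0, "rz": 0.1}
    - {"gripper": 1, "tx": 0.16, "ty": -0.053, "tz": -0.096, "rx": 0, "ry": 0, "rz": 0.15}
    - {"gripper": 1, "tx": 0.198, "ty": -0.067, "tz": -0.096, "rx": 0, "ry": 0, "rz": 0.2}
    - {"gripper": 1, "tx": 0.236, "ty": -0.08, "tz": -0.096, "rx": 0, "ry": 0, "rz": 0.224}
    - {"gripper": 1, "tx": 0.274, "ty": -0.094, "tz": -0.096, "rx": 0, "ry": 0, "rz": 0.224}
    - {"gripper": 1, "tx": 0.312, "ty": -0.107, "tz": -0.096, "rx": 0, "ry": 0, "rz": 0.224}
    - {"gripper": 1, "tx": 0.35, "ty": -0.12, "tz": -0.096, "rx": 0, "ry": 0, "rz": 0.224}
    - {"gripper": 1, "tx": 0.388, "ty": -0.134, "tz": -0.096, "rx": 0, "ry": 0, "rz": 0.224}
    - {"gripper": 1, "tx": 0.42, "ty": -0.145, "tz": -0.096, "rx": 0, "ry": 0, "rz": 0.224}
  newtons: 40

```text
time_s: 2.35
tool_pos: [0.5013, -0.2998, 0.5008]
tool_rot: [-180.0, -0.0, 0.0]
wrist_force: [-0.2, -0.1, 0.7]
gripper_width: 0.0931
grasp_force: 0.0
```

step_arm:
  increments:
    - {"gripper": 1, "tx": 0.035, "ty": -0.005, "tz": 0, "rx": 0, "ry": 0, "rz": 0}
    - {"gripper": 1, "tx": 0.06, "ty": -0.009, "tz": 0, "rx": 0, "ry": 0, "rz": 0}
    - {"gripper": 1, "tx": 0.08, "ty": -0.012, "tz": 0, "rx": 0, "ry": 0, "rz": 0}
    - {"gripper": 1, "tx": 0.088, "ty": -0.012, "tz": 0, "rx": 0, "ry": 0, "rz": 0}
    - {"gripper": 1, "tx": 0.088, "ty": -0.012, "tz": 0, "rx": 0, "ry": 0, "rz": 0}
    - {"gripper": 1, "tx": 0.088, "ty": -0.012, "tz": 0, "rx": 0, "ry": 0, "rz": 0}

```text
time_s: 2.85
tool_pos: [0.587, -0.29, 0.5005]
tool_rot: [-180.0, 0.0, -0.0]
wrist_force: [-0.6, -0.8, -0.3]
gripper_width: 0.0931
grasp_force: 0.0
```

```bash
python3 - <<'E'
from h import *
go(.579,-.251,.5,0)
s=monitor.observe();im=camera("wrist");c=cam("wrist",s);cv2.imwrite("pics/w2.png",im[:,:,::-1]);print(s["tool_pos"],s["tool_rot"])
print(proj(c,[[.579,-.251,.206]]))
k=spotter.regions_of("wrist","knob");print([(d["confidence"],np.argwhere(d["region"]).mean(0)[::-1].round(),d["region"].sum()) for d in k][:3])
E
```

```text
t [-0.008  -0.039   0.0005] r [-0.0001  0.0007 -0.0003] q [-30.  27.  70.  -0.  82.  60.] F [-0.6 -0.8 -0.3] t 2.9
[ 0.58696069 -0.28998319  0.50045332] [-1.79991867e+02  3.86846104e-02 -1.54654438e-02]
[[278.81887298 203.41671991]]
[(0.6, array([291., 167.]), np.int64(35201))]
```

View pics/w2.png

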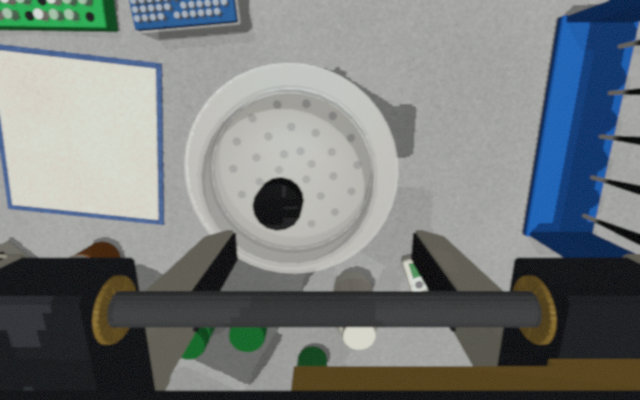

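The wrist view shows the knob at (278,204), matching the projected estimate (279,203). The lid flange is centred near (292,167) and the mat is at the left.

```bash
python3 - <<'E'
from h import *
c=cam("wrist");im=cv2.imread("pics/w2.png")
m=(im.max(2)<45).astype(np.uint8);n,l,st,ce=cv2.connectedComponentsWithStats(m)
i=l[204,278];print(st[i],ce[i]);u=(st[i][0]+st[i][2]/2,st[i][1]+st[i][3]/2)
print("knob",onplane(c,u,.213).round(4),"flange",onplane(c,(292,167),.099).round(4))
# mat corners in wrist view
print("mat",[onplane(c,p,.002).round(3) for p in[(161,65),(163,222),(10,208),(0,46)]])
for t in("tube_rack","tip_box"):
  print(t,[(np.array(d["at"]).round(3),d["confidence"]) for d in spotter.spot_in("wrist",t)][:2])
E
```

```text
[ 254  179   48   50 1823] [278.06363138 203.49753154]
knob [ 0.58   -0.2515  0.213 ] flange [ 0.5909 -0.2529  0.099 ]
mat [array([ 0.711, -0.073,  0.002]), array([ 0.491, -0.048,  0.002]), array([0.513, 0.176, 0.002]), array([0.735, 0.136, 0.002])]
tube_rack [(array([0.764, 0.03 , 0.026]), 0.63)]
tip_box [(array([ 0.756, -0.133,  0.062]), 0.55)]
```

```bash
python3 - <<'E'
from h import *
c=cam("wrist");a=np.linspace(0,6.28,200)
for C in[(.58,-.2515),(.585,-.252)]:
  for z in(.103,.095):
    p=proj(c,np.c_[C[0]+.122*np.cos(a),C[1]+.122*np.sin(a),a*0+z]);print(C,z,p.min(0).round(),p.max(0).round())
  p=proj(c,np.c_[C[0]+.02*np.cos(a),C[1]+.02*np.sin(a),a*0+.225]);print(p.min(0).round(),p.max(0).round())
E
```

```text
(0.58, -0.2515) 0.103 [183.  63.] [398. 274.]
(0.58, -0.2515) 0.095 [186.  64.] [396. 271.]
[251. 184.] [301. 232.]
(0.585, -0.252) 0.103 [183.  58.] [398. 270.]
(0.585, -0.252) 0.095 [186.  59.] [397. 267.]
[251. 178.] [302. 226.]
```

```bash
python3 - <<'E'
from h import *
c=cam("wrist");im=cv2.imread("pics/w2.png");cv2.imwrite("pics/w2c.png",cv2.resize(im[0:130,0:260],None,fx=3,fy=3))
a=cam("scene")
for z in(0,.028):
  print(z,[onplane(c,p,z).round(3) for p in[(10,27),(112,24)]],[onplane(a,p,z).round(3) for p in[(341,291),(404,263)]])
print("tip",[onplane(c,p,.0).round(3) for p in[(138,28),(238,22)]])
go(.580,-.2515,.378,0)
E
```

```text
0 [array([0.759, 0.119, 0.   ]), array([ 0.762, -0.014,  0.   ])] [array([ 0.747, -0.012,  0.   ]), array([0.756, 0.197, 0.   ])]
0.028 [array([0.753, 0.095, 0.028]), array([ 0.756, -0.031,  0.028])] [array([ 0.762, -0.021,  0.028]), array([0.771, 0.183, 0.028])]
tip [array([ 0.757, -0.048,  0.   ]), array([ 0.764, -0.178,  0.   ])]
t [-0.0066 -0.0386  0.1232] r [ 0.0002 -0.0003 -0.0012] q [-30.  27.  70.  -0.  82.  60.] F [-0.4  0.1  0.6] t 3.0
```

View pics/w2c.png

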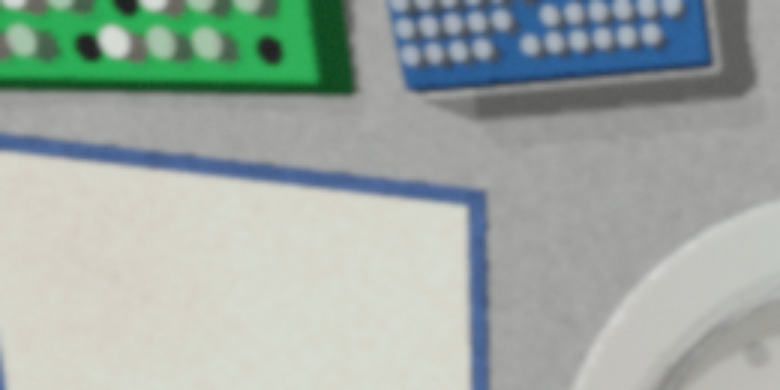

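The crop shows the rack edge about 45 mm beyond the mat border, so the lid fits on the mat at (0.610, 0.055). Descending to the knob now.

step_arm:
  increments:
    - {"gripper": 1, "tx": -0.0065, "ty": -0.025, "tz": 0, "rx": 0, "ry": 0, "rz": 0}
    - {"gripper": 1, "tx": -0.0065, "ty": -0.0385, "tz": 0.01, "rx": 0, "ry": 0, "rz": 0}
    - {"gripper": 1, "tx": -0.0065, "ty": -0.0385, "tz": 0.04, "rx": 0, "ry": 0, "rz": 0}
    - {"gripper": 1, "tx": -0.0065, "ty": -0.0385, "tz": 0.07, "rx": 0, "ry": 0, "rz": 0}
    - {"gripper": 1, "tx": -0.0065, "ty": -0.0385, "tz": 0.095, "rx": 0, "ry": 0, "rz": 0}
    - {"gripper": 1, "tx": -0.0065, "ty": -0.0385, "tz": 0.112, "rx": 0, "ry": 0, "rz": 0}
    - {"gripper": 1, "tx": -0.0065, "ty": -0.0385, "tz": 0.122, "rx": 0, "ry": 0, "rz": 0}
    - {"gripper": 1, "tx": -0.0065, "ty": -0.0385, "tz": 0.122, "rx": 0, "ry": 0, "rz": 0}
    - {"gripper": 1, "tx": -0.0065, "ty": -0.0385, "tz": 0.122, "rx": 0, "ry": 0, "rz": 0}

```text
time_s: 3.8
tool_pos: [0.5809, -0.2515, 0.3795]
tool_rot: [180.0, -0.0, -0.0]
wrist_force: [0.2, -0.5, 1.2]
gripper_width: 0.0927
grasp_force: 0.0
```

step_arm:
  increments:
    - {"gripper": -1, "tx": 0, "ty": 0, "tz": 0, "rx": 0, "ry": 0, "rz": 0}
    - {"gripper": -1, "tx": 0, "ty": 0, "tz": 0, "rx": 0, "ry": 0, "rz": 0}
    - {"gripper": -1, "tx": 0, "ty": 0, "tz": 0, "rx": 0, "ry": 0, "rz": 0}
    - {"gripper": -1, "tx": 0, "ty": 0, "tz": 0, "rx": 0, "ry": 0, "rz": 0}
    - {"gripper": -1, "tx": 0, "ty": 0, "tz": 0, "rx": 0, "ry": 0, "rz": 0}
    - {"gripper": -1, "tx": 0, "ty": 0, "tz": 0, "rx": 0, "ry": 0, "rz": 0}
    - {"gripper": -1, "tx": 0, "ty": 0, "tz": 0, "rx": 0, "ry": 0, "rz": 0}
    - {"gripper": -1, "tx": 0, "ty": 0, "tz": 0, "rx": 0, "ry": 0, "rz": 0}

```text
time_s: 4.47
tool_pos: [0.5809, -0.2512, 0.3788]
tool_rot: [180.0, 0.0, -0.0]
wrist_force: [0.4, 0.3, -0.2]
gripper_width: 0.0444
grasp_force: 0.0
```

step_arm:
  increments:
    - {"gripper": -1, "tx": 0, "ty": 0, "tz": 0, "rx": 0, "ry": 0, "rz": 0}
    - {"gripper": -1, "tx": 0, "ty": 0, "tz": 0, "rx": 0, "ry": 0, "rz": 0}
    - {"gripper": -1, "tx": 0, "ty": 0, "tz": 0, "rx": 0, "ry": 0, "rz": 0}
    - {"gripper": -1, "tx": 0, "ty": 0, "tz": 0, "rx": 0, "ry": 0, "rz": 0}
    - {"gripper": -1, "tx": 0, "ty": 0, "tz": -0.004, "rx": 0, "ry": 0, "rz": 0}
    - {"gripper": -1, "tx": 0, "ty": 0, "tz": -0.01, "rx": 0, "ry": 0, "rz": 0}
    - {"gripper": -1, "tx": 0, "ty": 0, "tz": -0.02, "rx": 0, "ry": 0, "rz": 0}
    - {"gripper": -1, "tx": 0, "ty": 0, "tz": -0.03, "rx": 0, "ry": 0, "rz": 0}
    - {"gripper": -1, "tx": 0, "ty": 0, "tz": -0.035, "rx": 0, "ry": 0, "rz": 0}
    - {"gripper": -1, "tx": 0, "ty": 0, "tz": -0.035, "rx": 0, "ry": 0, "rz": 0}
  newtons: 50

```text
time_s: 5.3
tool_pos: [0.5811, -0.2512, 0.4157]
tool_rot: [179.9, -0.1, -0.0]
wrist_force: [0.3, 0.6, -3.7]
gripper_width: 0.0389
grasp_force: 50.0
```

step_arm:
  increments:
    - {"gripper": -1, "tx": 0, "ty": -0.005, "tz": -0.01, "rx": 0, "ry": 0, "rz": 0}
    - {"gripper": -1, "tx": 0, "ty": -0.018, "tz": -0.02, "rx": 0, "ry": 0, "rz": 0}
    - {"gripper": -1, "tx": 0, "ty": -0.038, "tz": -0.025, "rx": 0, "ry": 0, "rz": 0}
    - {"gripper": -1, "tx": 0.005, "ty": -0.066, "tz": -0.025, "rx": 0, "ry": 0, "rz": 0}
    - {"gripper": -1, "tx": 0.01, "ty": -0.098, "tz": -0.025, "rx": 0, "ry": 0, "rz": 0}
    - {"gripper": -1, "tx": 0.015, "ty": -0.13, "tz": -0.025, "rx": 0, "ry": 0, "rz": 0}
    - {"gripper": -1, "tx": 0.02, "ty": -0.162, "tz": -0.025, "rx": 0, "ry": 0, "rz": 0}
    - {"gripper": -1, "tx": 0.025, "ty": -0.194, "tz": -0.025, "rx": 0, "ry": 0, "rz": 0}
    - {"gripper": -1, "tx": 0.029, "ty": -0.226, "tz": -0.025, "rx": 0, "ry": 0, "rz": 0}
    - {"gripper": -1, "tx": 0.029, "ty": -0.258, "tz": -0.02, "rx": 0, "ry": 0, "rz": 0}
    - {"gripper": -1, "tx": 0.029, "ty": -0.284, "tz": -0.01, "rx": 0, "ry": 0, "rz": 0}
    - {"gripper": -1, "tx": 0.029, "ty": -0.3, "tz": 0, "rx": 0, "ry": 0, "rz": 0}

```text
time_s: 6.3
tool_pos: [0.6094, 0.0525, 0.4146]
tool_rot: [-180.0, -0.1, 0.1]
wrist_force: [-0.1, -0.1, -5.7]
gripper_width: 0.0388
grasp_force: 50.0
```

step_arm:
  increments:
    - {"gripper": -1, "tx": 0, "ty": -0.006, "tz": 0.01, "rx": 0, "ry": 0, "rz": 0}
    - {"gripper": -1, "tx": 0, "ty": -0.006, "tz": 0.025, "rx": 0, "ry": 0, "rz": 0}
    - {"gripper": -1, "tx": 0, "ty": -0.006, "tz": 0.045, "rx": 0, "ry": 0, "rz": 0}
    - {"gripper": -1, "tx": 0, "ty": -0.006, "tz": 0.065, "rx": 0, "ry": 0, "rz": 0}
    - {"gripper": -1, "tx": 0, "ty": -0.006, "tz": 0.085, "rx": 0, "ry": 0, "rz": 0}
    - {"gripper": -1, "tx": 0, "ty": -0.006, "tz": 0.1, "rx": 0, "ry": 0, "rz": 0}
    - {"gripper": -1, "tx": 0, "ty": -0.006, "tz": 0.107, "rx": 0, "ry": 0, "rz": 0}
    - {"gripper": -1, "tx": 0, "ty": -0.006, "tz": 0.11, "rx": 0, "ry": 0, "rz": 0}
    - {"gripper": -1, "tx": 0, "ty": -0.006, "tz": 0.11, "rx": 0, "ry": 0, "rz": 0}
    - {"gripper": -1, "tx": 0, "ty": -0.006, "tz": 0.11, "rx": 0, "ry": 0, "rz": 0}

```text
time_s: 7.13
tool_pos: [0.6103, 0.0548, 0.3048]
tool_rot: [-180.0, -0.1, -0.0]
wrist_force: [0.6, -1.0, -4.6]
gripper_width: 0.0392
grasp_force: 50.0
```

Contact is expected about 13 mm lower.

step_arm:
  increments:
    - {"gripper": -1, "tx": 0, "ty": 0, "tz": 0.004, "rx": 0, "ry": 0, "rz": 0}
    - {"gripper": -1, "tx": 0, "ty": 0, "tz": 0.007, "rx": 0, "ry": 0, "rz": 0}
    - {"gripper": -1, "tx": 0, "ty": 0, "tz": 0.01, "rx": 0, "ry": 0, "rz": 0}
    - {"gripper": -1, "tx": 0, "ty": 0, "tz": 0.012, "rx": 0, "ry": 0, "rz": 0}
    - {"gripper": -1, "tx": 0, "ty": 0, "tz": 0.013, "rx": 0, "ry": 0, "rz": 0}
    - {"gripper": -1, "tx": 0, "ty": 0, "tz": 0.0135, "rx": 0, "ry": 0, "rz": 0}
    - {"gripper": -1, "tx": 0, "ty": 0, "tz": 0.0135, "rx": 0, "ry": 0, "rz": 0}

```text
time_s: 7.72
tool_pos: [0.6101, 0.0548, 0.2914]
tool_rot: [180.0, -0.0, -0.0]
wrist_force: [-5.4, -0.2, 8.4]
gripper_width: 0.0387
grasp_force: 50.0
```

step_arm:
  increments:
    - {"gripper": 1, "tx": 0, "ty": 0, "tz": 0, "rx": 0, "ry": 0, "rz": 0}
    - {"gripper": 1, "tx": 0, "ty": 0, "tz": 0, "rx": 0, "ry": 0, "rz": 0}
    - {"gripper": 1, "tx": 0, "ty": 0, "tz": 0, "rx": 0, "ry": 0, "rz": 0}
    - {"gripper": 1, "tx": 0, "ty": 0, "tz": 0, "rx": 0, "ry": 0, "rz": 0}
    - {"gripper": 1, "tx": 0, "ty": 0, "tz": 0, "rx": 0, "ry": 0, "rz": 0}
    - {"gripper": 1, "tx": 0, "ty": 0, "tz": -0.02, "rx": 0, "ry": 0, "rz": 0}
    - {"gripper": 1, "tx": 0, "ty": 0, "tz": -0.06, "rx": 0, "ry": 0, "rz": 0}
    - {"gripper": 1, "tx": 0, "ty": 0, "tz": -0.1, "rx": 0, "ry": 0, "rz": 0}
    - {"gripper": 1, "tx": -0.02, "ty": -0.02, "tz": -0.129, "rx": 0, "ry": 0, "rz": 0}
    - {"gripper": 1, "tx": -0.05, "ty": -0.04, "tz": -0.129, "rx": 0, "ry": 0, "rz": 0}
    - {"gripper": 1, "tx": -0.08, "ty": -0.06, "tz": -0.129, "rx": 0, "ry": 0, "rz": 0}
    - {"gripper": 1, "tx": -0.11, "ty": -0.08, "tz": -0.129, "rx": 0, "ry": 0, "rz": 0}

```text
time_s: 8.72
tool_pos: [0.4986, 0.1354, 0.4196]
tool_rot: [-180.0, -0.1, -0.0]
wrist_force: [0.4, 1.4, -0.4]
gripper_width: 0.093
grasp_force: 0.0
```

step_arm:
  increments:
    - {"gripper": 1, "tx": -0.025, "ty": -0.02, "tz": 0, "rx": 0, "ry": 0, "rz": 0}
    - {"gripper": 1, "tx": -0.05, "ty": -0.04, "tz": 0, "rx": 0, "ry": 0, "rz": 0}
    - {"gripper": 1, "tx": -0.07, "ty": -0.055, "tz": 0, "rx": 0, "ry": 0, "rz": 0}
    - {"gripper": 1, "tx": -0.075, "ty": -0.06, "tz": 0, "rx": 0, "ry": 0, "rz": 0}
    - {"gripper": 1, "tx": -0.075, "ty": -0.06, "tz": 0, "rx": 0, "ry": 0, "rz": 0}
    - {"gripper": 1, "tx": -0.075, "ty": -0.06, "tz": 0, "rx": 0, "ry": 0, "rz": 0}

```text
time_s: 9.22
tool_pos: [0.4256, 0.1947, 0.4195]
tool_rot: [-180.0, -0.1, 0.0]
wrist_force: [0.6, 0.1, -0.1]
gripper_width: 0.0928
grasp_force: 0.0
```

```bash
python3 - <<'E'
from h import *
s=monitor.observe();im=camera("wrist");c=cam("wrist",s);cv2.imwrite("pics/w3.png",im[:,:,::-1]);print(s["tool_pos"],s["tool_rot"])
print(proj(c,[[.426,.194,.110]]))
E
```

```text
[0.42560645 0.19472632 0.41945343] [-1.79997497e+02 -5.01022588e-02  2.30443037e-02]
[[325.63407975 190.08190066]]
```

View pics/w3.png

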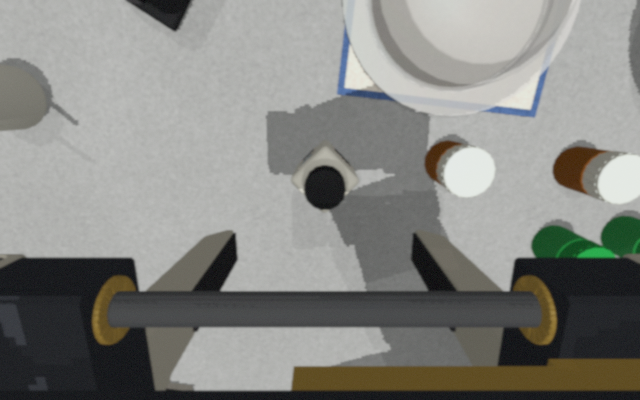

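Bottle cap at (325,187), matching the projection. The body is turned about 45°, with one corner pointing up (+x). I'll zoom on the bottle to see which label is on which face.

```bash
python3 - <<'E'
from h import *
z=lambda n,r,c,h=40,w=32:cv2.resize(camera(n)[r-h//2-8:r+h//2-8+8,c-w//2:c+w//2],(400,600),interpolation=cv2.INTER_LANCZOS4)
cv2.imwrite("pics/c2.png",np.hstack([z("scene",184,346),z("side",259,333)])[:,:,::-1])
E
```

```text
(no output)
```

View pics/c2.png

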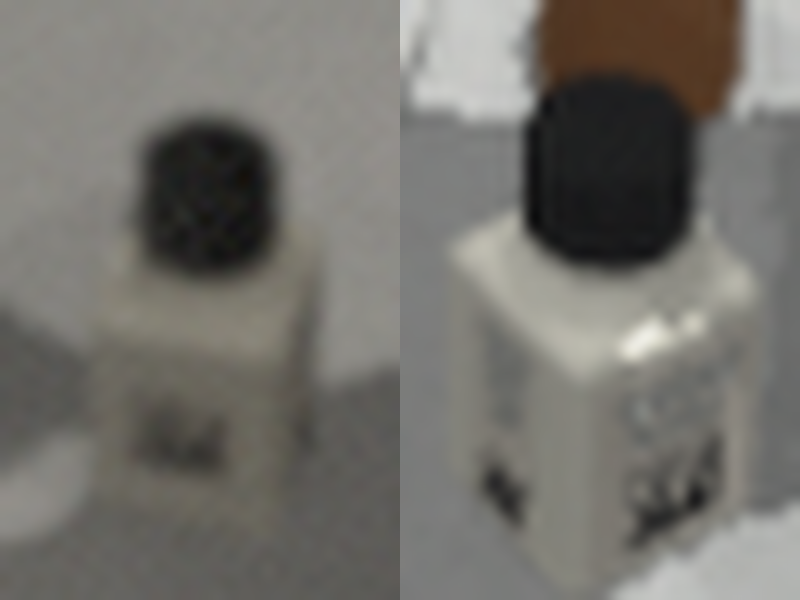

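Side camera: the narrow label is on the left face and the large label on the right. Scene camera: the small square code. That order matches the described faces. Now I'll compute the bottle yaw and look at the reader from above.

step_arm:
  increments:
    - {"gripper": 1, "tx": 0.02, "ty": -0.015, "tz": -0.02, "rx": 0, "ry": 0, "rz": 0}
    - {"gripper": 1, "tx": 0.045, "ty": -0.035, "tz": -0.04, "rx": 0, "ry": 0, "rz": 0}
    - {"gripper": 1, "tx": 0.07, "ty": -0.055, "tz": -0.06, "rx": 0, "ry": 0, "rz": 0}
    - {"gripper": 1, "tx": 0.1, "ty": -0.08, "tz": -0.07, "rx": 0, "ry": 0, "rz": 0}
    - {"gripper": 1, "tx": 0.13, "ty": -0.105, "tz": -0.07, "rx": 0, "ry": 0, "rz": 0}
    - {"gripper": 1, "tx": 0.155, "ty": -0.125, "tz": -0.07, "rx": 0, "ry": 0, "rz": 0}
    - {"gripper": 1, "tx": 0.17, "ty": -0.13, "tz": -0.07, "rx": 0, "ry": 0, "rz": 0}
    - {"gripper": 1, "tx": 0.17, "ty": -0.13, "tz": -0.07, "rx": 0, "ry": 0, "rz": 0}
    - {"gripper": 1, "tx": 0.17, "ty": -0.13, "tz": -0.07, "rx": 0, "ry": 0, "rz": 0}
    - {"gripper": 1, "tx": 0.17, "ty": -0.13, "tz": -0.07, "rx": 0, "ry": 0, "rz": 0}

```text
time_s: 10.2
tool_pos: [0.5951, 0.324, 0.489]
tool_rot: [180.0, 0.0, -0.1]
wrist_force: [0.2, 0.4, 0.2]
gripper_width: 0.0929
grasp_force: 0.0
```

```bash
python3 - <<'E'
from h import *
B=np.array([.427,.195])
for n in("scene","side"):
    K,R,t=cam(n);o=-R.T@t;print(n,o.round(2),"azimuth from bottle",np.degrees(np.arctan2(*(o[:2]-B)[::-1])).round(1))
s=dict(tool_pos=[.42560645,.19472632,.41945343],tool_rot=[-180,-.05,.023]);c=cam("wrist",s)
for p in[(325,147),(292,180),(357,180)]:
    X=onplane(c,p,.072);d=X[:2]-B;print(p,X.round(4),np.linalg.norm(d).round(4),np.degrees(np.arctan2(d[1],d[0])).round(1))
print("cap",onplane(c,(325,187),.104).round(4))
s=monitor.observe();im=camera("wrist");c=cam("wrist",s);cv2.imwrite("pics/w4.png",im[:,:,::-1]);print(s["tool_pos"],s["tool_rot"])
E
```

```text
scene [ 1.38 -0.4   1.18] azimuth from bottle -31.7
side [0.35 0.95 0.78] azimuth from bottle 96.0
(325, 147) [0.4595 0.1945 0.072 ] 0.0325 -1.0
(292, 180) [0.4269 0.2271 0.072 ] 0.0321 90.1
(357, 180) [0.4269 0.1627 0.072 ] 0.0323 -90.1
cap [0.4274 0.1945 0.104 ]
[0.59509769 0.32400411 0.48895977] [ 1.79983109e+02  3.27798893e-02 -6.07647415e-02]
```

View pics/w4.png

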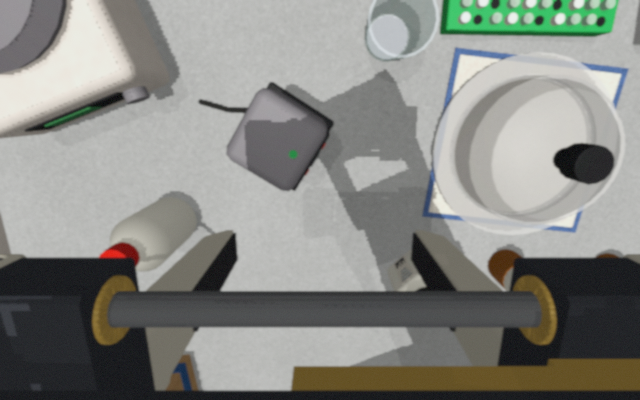

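Reader head corners at (271,84), (332,124), (293,190) and (229,152). The window, with red glints, is on the edge from (332,124) to (293,190). The lid stands flat on the mat.

```bash
python3 - <<'E'
from h import *
s=dict(tool_pos=[.59509769,.32400411,.48895977],tool_rot=[179.983,.033,-.061]);c=cam("wrist",s)
im=cv2.imread("pics/w4.png");cv2.imwrite("pics/w4c.png",cv2.resize(im[60:220,190:380],None,fx=4,fy=3.7,interpolation=cv2.INTER_CUBIC))
P=[onplane(c,p,.15) for p in[(271,84),(332,124),(293,190),(229,152)]];P=np.array(P);print(P.round(3),P.mean(0).round(3))
e=P[1]-P[2];print("edge",np.linalg.norm(e[:2]),np.degrees(np.arctan2(e[1],e[0])));e=P[0]-P[3];print(np.linalg.norm(e[:2]),np.degrees(np.arctan2(e[1],e[0])))
E
```

```text
[[0.686 0.372 0.15 ]
 [0.651 0.317 0.15 ]
 [0.588 0.355 0.15 ]
 [0.625 0.414 0.15 ]] [0.637 0.365 0.15 ]
edge 0.07324567130060887 -30.935712880898773
0.07418649929201451 -34.71348168591195
```

View pics/w4c.png

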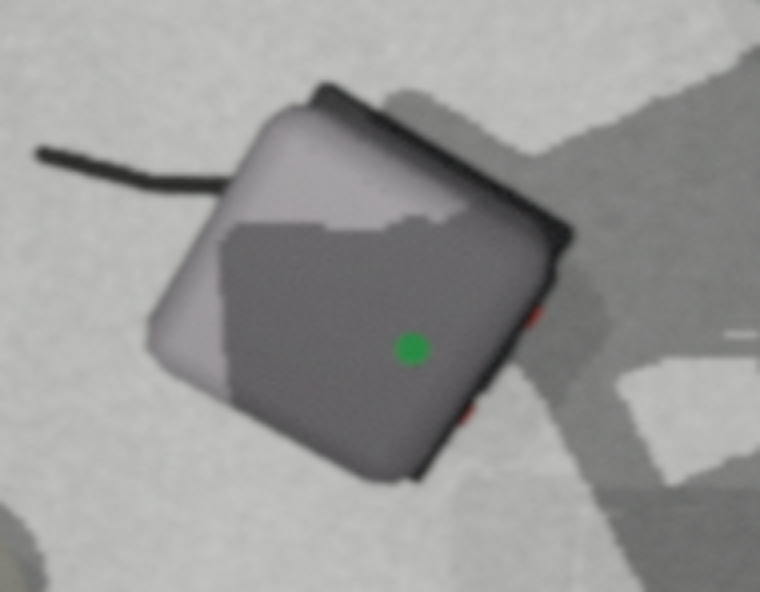

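```bash
python3 - <<'E'
from h import *
s=dict(tool_pos=[.59509769,.32400411,.48895977],tool_rot=[179.983,.033,-.061]);c=cam("wrist",s)
f=lambda p:(190+p[0]/4,60+p[1]/3.7)
for n,p,q,z in[("window",(553,280),(415,478),.14),("leds",(535,315),(465,413),.106),("foot",(325,88),(570,235),.01),("headside",(160,365),(360,478),.15)]:
    A,B=onplane(c,f(p),z),onplane(c,f(q),z);d=B-A;print(n,A.round(3),B.round(3),((A+B)/2).round(3),np.linalg.norm(d).round(3),np.degrees(np.arctan2(d[1],d[0])).round(1))
# overlay check: candidate reader pose
th=np.radians(57)
for C in[(.637,.372)]:
    R=np.array([[np.cos(th),-np.sin(th)],[np.sin(th),np.cos(th)]])
    for z,pts in((.0,[(-.05,-.0425),(.05,-.0425)]),(.106,[(-.04,-.039),(-.04,.039)]),(.14,[(-.04,-.039),(-.04,.039)])):
        w=np.array(pts)@R.T+C;print(z,[((u-190)*4//1,(v-60)*3.7//1) for u,v in proj(c,np.c_[w,[z,z]])])
E
```

```text
window [0.639 0.32  0.14 ] [0.586 0.355 0.14 ] [0.613 0.338 0.14 ] 0.063 146.9
leds [0.626 0.325 0.106] [0.598 0.344 0.106] [0.612 0.334 0.106] 0.035 146.3
foot [0.695 0.393 0.01 ] [0.644 0.313 0.01 ] [0.669 0.353 0.01 ] 0.094 -122.4
headside [0.619 0.414 0.15 ] [0.589 0.367 0.15 ] [0.604 0.391 0.15 ] 0.055 -122.8
0.0 [(np.float64(587.0), np.float64(230.0)), (np.float64(334.0), np.float64(74.0))]
0.106 [(np.float64(563.0), np.float64(238.0)), (np.float64(408.0), np.float64(462.0))]
0.14 [(np.float64(566.0), np.float64(245.0)), (np.float64(396.0), np.float64(491.0))]
```

Reader fit: yaw 57°, window centre (0.613, 0.336), so the bottle axis has to go to (0.555, 0.247). Bottle: axis (0.427, 0.195), yaw −45°. I'll grasp it by the cap with the tool at yaw 90.

step_arm:
  increments:
    - {"gripper": 1, "tx": -0.02, "ty": 0.015, "tz": 0, "rx": 0, "ry": 0, "rz": -0.12}
    - {"gripper": 1, "tx": -0.045, "ty": 0.035, "tz": 0, "rx": 0, "ry": 0, "rz": -0.24}
    - {"gripper": 1, "tx": -0.07, "ty": 0.055, "tz": 0.01, "rx": 0, "ry": 0, "rz": -0.36}
    - {"gripper": 1, "tx": -0.095, "ty": 0.075, "tz": 0.03, "rx": 0, "ry": 0, "rz": -0.48}
    - {"gripper": 1, "tx": -0.12, "ty": 0.095, "tz": 0.05, "rx": 0, "ry": 0, "rz": -0.6}
    - {"gripper": 1, "tx": -0.14, "ty": 0.11, "tz": 0.07, "rx": 0, "ry": 0, "rz": -0.72}
    - {"gripper": 1, "tx": -0.155, "ty": 0.12, "tz": 0.09, "rx": 0, "ry": 0, "rz": -0.84}
    - {"gripper": 1, "tx": -0.165, "ty": 0.127, "tz": 0.1, "rx": 0, "ry": 0, "rz": -0.96}
    - {"gripper": 1, "tx": -0.1675, "ty": 0.1295, "tz": 0.11, "rx": 0, "ry": 0, "rz": -1.08}
    - {"gripper": 1, "tx": -0.1675, "ty": 0.1295, "tz": 0.12, "rx": 0, "ry": 0, "rz": -1.2}
    - {"gripper": 1, "tx": -0.1675, "ty": 0.1295, "tz": 0.13, "rx": 0, "ry": 0, "rz": -1.32}
    - {"gripper": 1, "tx": -0.1675, "ty": 0.1295, "tz": 0.139, "rx": 0, "ry": 0, "rz": -1.44}

```text
time_s: 11.25
tool_pos: [0.4268, 0.1948, 0.3504]
tool_rot: [179.9, -0.0, 82.8]
wrist_force: [-0.5, -0.7, 0.3]
gripper_width: 0.0929
grasp_force: 0.0
```

step_arm:
  increments:
    - {"gripper": 1, "tx": 0, "ty": 0, "tz": 0, "rx": 0, "ry": 0, "rz": -0.12}
    - {"gripper": 1, "tx": 0, "ty": 0, "tz": 0, "rx": 0, "ry": 0, "rz": -0.13}
    - {"gripper": 1, "tx": 0, "ty": 0, "tz": 0, "rx": 0, "ry": 0, "rz": -0.13}
    - {"gripper": 1, "tx": 0, "ty": 0, "tz": 0, "rx": 0, "ry": 0, "rz": -0.13}

```text
time_s: 11.58
tool_pos: [0.4273, 0.1952, 0.3508]
tool_rot: [179.9, -0.0, 89.7]
wrist_force: [-0.1, -0.4, 0.1]
gripper_width: 0.0932
grasp_force: 0.0
```

```bash
python3 - <<'E'
from h import *
s=monitor.observe();im=camera("wrist");c=cam("wrist",s);cv2.imwrite("pics/w5.png",im[:,:,::-1]);print(s["tool_pos"],s["tool_rot"])
m=(im.max(2)<50).astype(np.uint8);n,l,st,ce=cv2.connectedComponentsWithStats(m)
print([(st[i].tolist(),onplane(c,ce[i],.104).round(4)) for i in range(1,n) if 300<st[i][4]<8000])
print(proj(c,[[.4275,.1945,.104]]))
go(.4275,.1945,.264,90)
E
```

```text
[0.42732397 0.19517386 0.35081553] [ 1.79942915e+02 -2.20305978e-02  8.97141310e+01]
[([495, 0, 145, 54, 3372], array([0.5743, 0.3182, 0.104 ])), ([296, 183, 51, 56, 2251], array([0.4255, 0.1967, 0.104 ])), ([193, 234, 44, 61, 1098], array([0.3493, 0.152 , 0.104 ])), ([413, 235, 43, 59, 1059], array([0.5055, 0.1509, 0.104 ])), ([499, 258, 141, 108, 6056], array([0.6111, 0.1265, 0.104 ]))]
[[324.05916241 213.82041409]]
t [-0.0008  0.      0.0868] r [ 0.001  -0.0003 -0.0043] q [ 19.  16. 109.   0.  55.  19.] F [-0.  -0.1  0.4] t 11.6
```

step_arm:
  increments:
    - {"gripper": 1, "tx": 0, "ty": 0, "tz": 0.03, "rx": 0, "ry": 0, "rz": 0}
    - {"gripper": 1, "tx": 0, "ty": 0, "tz": 0.06, "rx": 0, "ry": 0, "rz": 0}
    - {"gripper": 1, "tx": 0, "ty": 0, "tz": 0.078, "rx": 0, "ry": 0, "rz": 0}
    - {"gripper": 0, "tx": 0, "ty": 0, "tz": 0.086, "rx": 0, "ry": 0, "rz": 0}
    - {"gripper": -1, "tx": 0, "ty": 0, "tz": 0.086, "rx": 0, "ry": 0, "rz": 0}
    - {"gripper": -1, "tx": 0, "ty": 0, "tz": 0.086, "rx": 0, "ry": 0, "rz": 0}
    - {"gripper": -1, "tx": 0, "ty": 0, "tz": 0.086, "rx": 0, "ry": 0, "rz": 0}
    - {"gripper": -1, "tx": 0, "ty": 0, "tz": 0.086, "rx": 0, "ry": 0, "rz": 0}
    - {"gripper": -1, "tx": 0, "ty": 0, "tz": 0.086, "rx": 0, "ry": 0, "rz": 0}
    - {"gripper": -1, "tx": 0, "ty": 0, "tz": 0.086, "rx": 0, "ry": 0, "rz": 0}
    - {"gripper": -1, "tx": 0, "ty": 0, "tz": 0.086, "rx": 0, "ry": 0, "rz": 0}
    - {"gripper": -1, "tx": 0, "ty": 0, "tz": 0.086, "rx": 0, "ry": 0, "rz": 0}
  newtons: 40

```text
time_s: 12.63
tool_pos: [0.4275, 0.1953, 0.2644]
tool_rot: [-180.0, -0.0, 89.9]
wrist_force: [-1.1, -0.2, -1.3]
gripper_width: 0.0378
grasp_force: 22.4
```

step_arm:
  increments:
    - {"gripper": -1, "tx": 0, "ty": 0, "tz": 0, "rx": 0, "ry": 0, "rz": 0}
    - {"gripper": -1, "tx": 0, "ty": 0, "tz": 0, "rx": 0, "ry": 0, "rz": 0}
    - {"gripper": -1, "tx": 0, "ty": 0, "tz": 0, "rx": 0, "ry": 0, "rz": 0}
    - {"gripper": -1, "tx": 0, "ty": 0, "tz": -0.01, "rx": 0, "ry": 0, "rz": 0}
    - {"gripper": -1, "tx": 0, "ty": 0, "tz": -0.03, "rx": 0, "ry": 0, "rz": 0}
    - {"gripper": -1, "tx": 0, "ty": 0, "tz": -0.05, "rx": 0, "ry": 0, "rz": 0}
    - {"gripper": -1, "tx": 0, "ty": 0, "tz": -0.065, "rx": 0, "ry": 0, "rz": 0}
    - {"gripper": -1, "tx": 0, "ty": 0, "tz": -0.07, "rx": 0, "ry": 0, "rz": 0}
    - {"gripper": -1, "tx": 0, "ty": 0, "tz": -0.07, "rx": 0, "ry": 0, "rz": 0}

```text
time_s: 13.38
tool_pos: [0.4276, 0.1954, 0.3354]
tool_rot: [179.9, -0.0, 89.9]
wrist_force: [-0.1, 0.0, -1.9]
gripper_width: 0.0373
grasp_force: 40.0
```

step_arm:
  increments:
    - {"gripper": -1, "tx": 0.003, "ty": 0.008, "tz": 0, "rx": 0, "ry": 0, "rz": 0.1}
    - {"gripper": -1, "tx": 0.009, "ty": 0.022, "tz": 0, "rx": 0, "ry": 0, "rz": 0.22}
    - {"gripper": -1, "tx": 0.016, "ty": 0.038, "tz": 0, "rx": 0, "ry": 0, "rz": 0.34}
    - {"gripper": -1, "tx": 0.022, "ty": 0.054, "tz": 0, "rx": 0, "ry": 0, "rz": 0.46}
    - {"gripper": -1, "tx": 0.029, "ty": 0.07, "tz": 0, "rx": 0, "ry": 0, "rz": 0.58}
    - {"gripper": -1, "tx": 0.035, "ty": 0.086, "tz": 0, "rx": 0, "ry": 0, "rz": 0.7}
    - {"gripper": -1, "tx": 0.042, "ty": 0.102, "tz": 0, "rx": 0, "ry": 0, "rz": 0.82}
    - {"gripper": -1, "tx": 0.047, "ty": 0.115, "tz": 0, "rx": 0, "ry": 0, "rz": 0.94}
    - {"gripper": -1, "tx": 0.051, "ty": 0.124, "tz": 0, "rx": 0, "ry": 0, "rz": 1.06}
    - {"gripper": -1, "tx": 0.052, "ty": 0.1275, "tz": 0, "rx": 0, "ry": 0, "rz": 1.18}
    - {"gripper": -1, "tx": 0.052, "ty": 0.1275, "tz": 0, "rx": 0, "ry": 0, "rz": 1.28}
    - {"gripper": -1, "tx": 0.052, "ty": 0.1275, "tz": 0, "rx": 0, "ry": 0, "rz": 1.36}

```text
time_s: 14.38
tool_pos: [0.555, 0.2472, 0.3325]
tool_rot: [180.0, 0.1, 11.7]
wrist_force: [0.5, 0.0, -2.6]
gripper_width: 0.0377
grasp_force: 40.0
```

step_arm:
  increments:
    - {"gripper": -1, "tx": 0, "ty": 0, "tz": 0, "rx": 0, "ry": 0, "rz": 0}
    - {"gripper": -1, "tx": 0, "ty": 0, "tz": 0, "rx": 0, "ry": 0, "rz": 0}
    - {"gripper": -1, "tx": 0, "ty": 0, "tz": 0, "rx": 0, "ry": 0, "rz": 0}
    - {"gripper": -1, "tx": 0, "ty": 0, "tz": 0, "rx": 0, "ry": 0, "rz": 0}

```text
time_s: 14.72
tool_pos: [0.555, 0.2472, 0.3339]
tool_rot: [180.0, 0.0, 12.1]
wrist_force: [-0.3, -0.5, -1.6]
gripper_width: 0.0376
grasp_force: 40.0
```

```bash
python3 - <<'E'
from h import *
go(.555,.247,.334,12)
z=lambda n,r,c,h,w:cv2.resize(camera(n)[r-h//2:r+h//2,c-w//2:c+w//2],(400,500),interpolation=cv2.INTER_CUBIC)
P=[.56,.27,.106];u=[proj(cam(n),P)[0].astype(int) for n in("scene","side")];print(u)
cv2.imwrite("pics/c3.png",np.hstack([z("scene",u[0][1],u[0][0],100,80),z("side",u[1][1],u[1][0],140,112)])[:,:,::-1])
E
```

```text
t [-0.0001  0.0002 -0.0001] r [0.     0.0005 0.0023] q [20. 30. 90.  0. 60. 97.] F [-0.3 -0.5 -1.6] t 14.7
[array([389, 187]), array([276, 256])]
```

View pics/c3.png

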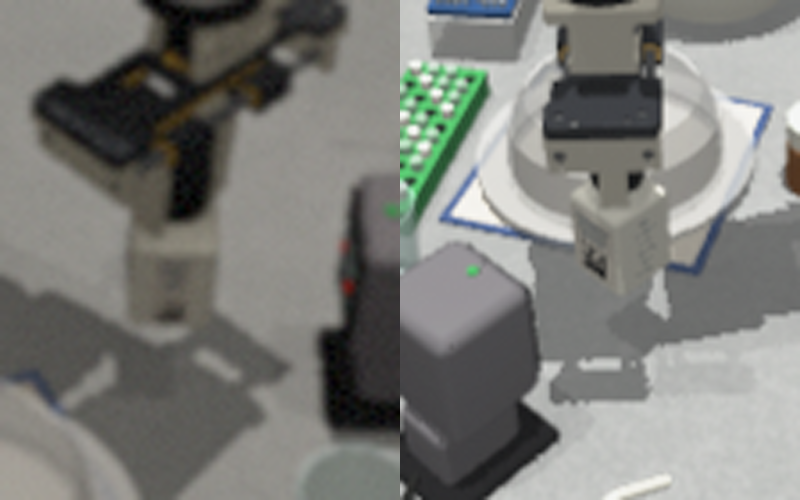

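The side view shows the large label facing the reader, with the volume marks on the right face. The scene view shows the narrow label. I'll hold for a second, turn +90°, hold, turn +90° and hold.

step_arm:
  increments:
    - {"gripper": -1, "tx": 0, "ty": 0, "tz": 0, "rx": 0, "ry": 0, "rz": 0}
    - {"gripper": -1, "tx": 0, "ty": 0, "tz": 0, "rx": 0, "ry": 0, "rz": 0}
    - {"gripper": -1, "tx": 0, "ty": 0, "tz": 0, "rx": 0, "ry": 0, "rz": 0}
    - {"gripper": -1, "tx": 0, "ty": 0, "tz": 0, "rx": 0, "ry": 0, "rz": 0}
    - {"gripper": -1, "tx": 0, "ty": 0, "tz": 0, "rx": 0, "ry": 0, "rz": 0}
    - {"gripper": -1, "tx": 0, "ty": 0, "tz": 0, "rx": 0, "ry": 0, "rz": 0}
    - {"gripper": -1, "tx": 0, "ty": 0, "tz": 0, "rx": 0, "ry": 0, "rz": 0}
    - {"gripper": -1, "tx": 0, "ty": 0, "tz": 0, "rx": 0, "ry": 0, "rz": 0}
    - {"gripper": -1, "tx": 0, "ty": 0, "tz": 0, "rx": 0, "ry": 0, "rz": 0}
    - {"gripper": -1, "tx": 0, "ty": 0, "tz": 0, "rx": 0, "ry": 0, "rz": 0}
    - {"gripper": -1, "tx": 0, "ty": 0, "tz": 0, "rx": 0, "ry": 0, "rz": 0}
    - {"gripper": -1, "tx": 0, "ty": 0, "tz": 0, "rx": 0, "ry": 0, "rz": 0}

```text
time_s: 15.82
tool_pos: [0.5551, 0.2472, 0.3342]
tool_rot: [-180.0, 0.0, 12.0]
wrist_force: [-0.6, 1.2, -2.2]
gripper_width: 0.0374
grasp_force: 40.0
```

step_arm:
  increments:
    - {"gripper": -1, "tx": 0, "ty": 0, "tz": 0, "rx": 0, "ry": 0, "rz": -0.1}
    - {"gripper": -1, "tx": 0, "ty": 0, "tz": 0, "rx": 0, "ry": 0, "rz": -0.22}
    - {"gripper": -1, "tx": 0, "ty": 0, "tz": 0, "rx": 0, "ry": 0, "rz": -0.34}
    - {"gripper": -1, "tx": 0, "ty": 0, "tz": 0, "rx": 0, "ry": 0, "rz": -0.46}
    - {"gripper": -1, "tx": 0, "ty": 0, "tz": 0, "rx": 0, "ry": 0, "rz": -0.58}
    - {"gripper": -1, "tx": 0, "ty": 0, "tz": 0, "rx": 0, "ry": 0, "rz": -0.7}
    - {"gripper": -1, "tx": 0, "ty": 0, "tz": 0, "rx": 0, "ry": 0, "rz": -0.82}
    - {"gripper": -1, "tx": 0, "ty": 0, "tz": 0, "rx": 0, "ry": 0, "rz": -0.94}
    - {"gripper": -1, "tx": 0, "ty": 0, "tz": 0, "rx": 0, "ry": 0, "rz": -1.06}
    - {"gripper": -1, "tx": 0, "ty": 0, "tz": 0, "rx": 0, "ry": 0, "rz": -1.18}
    - {"gripper": -1, "tx": 0, "ty": 0, "tz": 0, "rx": 0, "ry": 0, "rz": -1.3}
    - {"gripper": -1, "tx": 0, "ty": 0, "tz": 0, "rx": 0, "ry": 0, "rz": -1.42}

```text
time_s: 16.82
tool_pos: [0.5551, 0.2472, 0.3342]
tool_rot: [180.0, -0.0, 93.7]
wrist_force: [-0.3, 0.4, -2.0]
gripper_width: 0.0373
grasp_force: 40.0
```

step_arm:
  increments:
    - {"gripper": -1, "tx": 0, "ty": 0, "tz": 0, "rx": 0, "ry": 0, "rz": -0.1}
    - {"gripper": -1, "tx": 0, "ty": 0, "tz": 0, "rx": 0, "ry": 0, "rz": -0.15}
    - {"gripper": -1, "tx": 0, "ty": 0, "tz": 0, "rx": 0, "ry": 0, "rz": -0.15}
    - {"gripper": -1, "tx": 0, "ty": 0, "tz": 0, "rx": 0, "ry": 0, "rz": -0.15}
    - {"gripper": -1, "tx": 0, "ty": 0, "tz": 0, "rx": 0, "ry": 0, "rz": -0.15}
    - {"gripper": -1, "tx": 0, "ty": 0, "tz": 0, "rx": 0, "ry": 0, "rz": -0.15}
    - {"gripper": -1, "tx": 0, "ty": 0, "tz": 0, "rx": 0, "ry": 0, "rz": -0.15}
    - {"gripper": -1, "tx": 0, "ty": 0, "tz": 0, "rx": 0, "ry": 0, "rz": -0.15}
    - {"gripper": -1, "tx": 0, "ty": 0, "tz": 0, "rx": 0, "ry": 0, "rz": -0.15}
    - {"gripper": -1, "tx": 0, "ty": 0, "tz": 0, "rx": 0, "ry": 0, "rz": -0.15}
    - {"gripper": -1, "tx": 0, "ty": 0, "tz": 0, "rx": 0, "ry": 0, "rz": -0.15}
    - {"gripper": -1, "tx": 0, "ty": 0, "tz": 0, "rx": 0, "ry": 0, "rz": -0.15}

```text
time_s: 17.82
tool_pos: [0.5551, 0.2472, 0.3342]
tool_rot: [180.0, -0.0, 102.0]
wrist_force: [-0.4, 0.7, -1.4]
gripper_width: 0.0376
grasp_force: 40.0
```

step_arm:
  increments:
    - {"gripper": -1, "tx": 0, "ty": 0, "tz": 0, "rx": 0, "ry": 0, "rz": 0}
    - {"gripper": -1, "tx": 0, "ty": 0, "tz": 0, "rx": 0, "ry": 0, "rz": 0}
    - {"gripper": -1, "tx": 0, "ty": 0, "tz": 0, "rx": 0, "ry": 0, "rz": 0}
    - {"gripper": -1, "tx": 0, "ty": 0, "tz": 0, "rx": 0, "ry": 0, "rz": 0}

```text
time_s: 18.15
tool_pos: [0.5551, 0.2472, 0.3342]
tool_rot: [-180.0, -0.0, 102.0]
wrist_force: [-0.7, 0.5, -2.6]
gripper_width: 0.0375
grasp_force: 40.0
```

```bash
python3 - <<'E'
from h import *
go(.555,.247,.334,102)
z=lambda n,r,c,h,w:cv2.resize(camera(n)[r-h//2:r+h//2,c-w//2:c+w//2],(400,500),interpolation=cv2.INTER_CUBIC)
P=[.56,.27,.106];u=[proj(cam(n),P)[0].astype(int) for n in("scene","side")]
cv2.imwrite("pics/c4.png",np.hstack([z("scene",u[0][1],u[0][0],100,80),z("side",u[1][1],u[1][0],140,112)])[:,:,::-1])
a=spotter.spot_in("side","jar1");print([(np.round(d["at"],3).tolist(),round(d["confidence"],2)) for d in a])
E
```

```text
t [-0.0002 -0.0001  0.0002] r [-0.     -0.     -0.0005] q [20. 30. 89.  0. 60.  8.] F [-0.7  0.5 -2.6] t 18.1
[([0.427, -0.085, 0.055], 0.94), ([0.434, 0.066, 0.056], 0.83), ([0.245, -0.255, 0.05], 0.82), ([0.327, -0.078, 0.057], 0.77), ([0.348, -0.166, 0.068], 0.76), ([0.789, -0.115, 0.062], 0.69)]
```

View pics/c4.png

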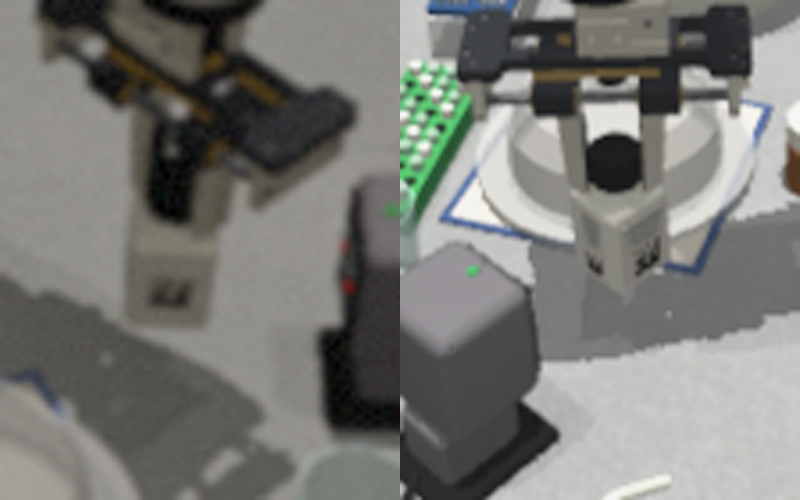

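The narrow label now faces the reader and has been held for over 1 s; the front label is on the right and the code faces the scene camera. Next is the back code.

step_arm:
  increments:
    - {"gripper": -1, "tx": 0, "ty": 0, "tz": 0, "rx": 0, "ry": 0, "rz": -0.1}
    - {"gripper": -1, "tx": 0, "ty": 0, "tz": 0, "rx": 0, "ry": 0, "rz": -0.22}
    - {"gripper": -1, "tx": 0, "ty": 0, "tz": 0, "rx": 0, "ry": 0, "rz": -0.34}
    - {"gripper": -1, "tx": 0, "ty": 0, "tz": 0, "rx": 0, "ry": 0, "rz": -0.46}
    - {"gripper": -1, "tx": 0, "ty": 0, "tz": 0, "rx": 0, "ry": 0, "rz": -0.58}
    - {"gripper": -1, "tx": 0, "ty": 0, "tz": 0, "rx": 0, "ry": 0, "rz": -0.7}
    - {"gripper": -1, "tx": 0, "ty": 0, "tz": 0, "rx": 0, "ry": 0, "rz": -0.82}
    - {"gripper": -1, "tx": 0, "ty": 0, "tz": 0, "rx": 0, "ry": 0, "rz": -0.94}
    - {"gripper": -1, "tx": 0, "ty": 0, "tz": 0, "rx": 0, "ry": 0, "rz": -1.06}
    - {"gripper": -1, "tx": 0, "ty": 0, "tz": 0, "rx": 0, "ry": 0, "rz": -1.18}
    - {"gripper": -1, "tx": 0, "ty": 0, "tz": 0, "rx": 0, "ry": 0, "rz": -1.3}
    - {"gripper": -1, "tx": 0, "ty": 0, "tz": 0, "rx": 0, "ry": 0, "rz": -1.42}

```text
time_s: 19.3
tool_pos: [0.5551, 0.2472, 0.3342]
tool_rot: [180.0, -0.0, -176.3]
wrist_force: [-0.4, -0.4, -3.2]
gripper_width: 0.0374
grasp_force: 40.0
```

step_arm:
  increments:
    - {"gripper": -1, "tx": 0, "ty": 0, "tz": 0, "rx": 0, "ry": 0, "rz": -0.1}
    - {"gripper": -1, "tx": 0, "ty": 0, "tz": 0, "rx": 0, "ry": 0, "rz": -0.15}
    - {"gripper": -1, "tx": 0, "ty": 0, "tz": 0, "rx": 0, "ry": 0, "rz": -0.15}
    - {"gripper": -1, "tx": 0, "ty": 0, "tz": 0, "rx": 0, "ry": 0, "rz": -0.15}
    - {"gripper": -1, "tx": 0, "ty": 0, "tz": 0, "rx": 0, "ry": 0, "rz": -0.15}
    - {"gripper": -1, "tx": 0, "ty": 0, "tz": 0, "rx": 0, "ry": 0, "rz": -0.15}
    - {"gripper": -1, "tx": 0, "ty": 0, "tz": 0, "rx": 0, "ry": 0, "rz": -0.15}
    - {"gripper": -1, "tx": 0, "ty": 0, "tz": 0, "rx": 0, "ry": 0, "rz": -0.15}
    - {"gripper": -1, "tx": 0, "ty": 0, "tz": 0, "rx": 0, "ry": 0, "rz": -0.15}
    - {"gripper": -1, "tx": 0, "ty": 0, "tz": 0, "rx": 0, "ry": 0, "rz": -0.15}
    - {"gripper": -1, "tx": 0, "ty": 0, "tz": 0, "rx": 0, "ry": 0, "rz": -0.15}
    - {"gripper": -1, "tx": 0, "ty": 0, "tz": 0, "rx": 0, "ry": 0, "rz": -0.15}

```text
time_s: 20.3
tool_pos: [0.5551, 0.2472, 0.3342]
tool_rot: [180.0, 0.0, -168.1]
wrist_force: [-0.4, 0.3, -2.2]
gripper_width: 0.0375
grasp_force: 40.0
```

step_arm:
  increments:
    - {"gripper": -1, "tx": 0, "ty": 0, "tz": 0, "rx": 0, "ry": 0, "rz": 0}
    - {"gripper": -1, "tx": 0, "ty": 0, "tz": 0, "rx": 0, "ry": 0, "rz": 0}
    - {"gripper": -1, "tx": 0, "ty": 0, "tz": 0, "rx": 0, "ry": 0, "rz": 0}
    - {"gripper": -1, "tx": 0, "ty": 0, "tz": 0, "rx": 0, "ry": 0, "rz": 0}
    - {"gripper": -1, "tx": 0, "ty": 0, "tz": 0, "rx": 0, "ry": 0, "rz": 0}

```text
time_s: 20.72
tool_pos: [0.5551, 0.2472, 0.3342]
tool_rot: [-180.0, -0.0, -168.1]
wrist_force: [-0.2, 0.3, -2.4]
gripper_width: 0.0373
grasp_force: 40.0
```

```bash
python3 - <<'E'
from h import *
go(.555,.247,.334,192)
go(.45,0,.45,135)
E
```

```text
t [ 0.0001 -0.0002  0.0002] r [-0.     -0.     -0.0013] q [ 20.  30.  89.   0.  60. -82.] F [-0.2  0.3 -2.4] t 20.7
t [ 0.1539 -0.2202 -0.1158] r [-0.     -0.      0.9936] q [ 20.  30.  89.   0.  60. -82.] F [-0.2  0.3 -2.4] t 20.7
```

All three labels have been shown. Carrying the bottle to the desiccator, with the tool ending at yaw 135 so the bottle is square to the world axes.

step_arm:
  increments:
    - {"gripper": -1, "tx": 0, "ty": 0, "tz": -0.01, "rx": 0, "ry": 0, "rz": 0}
    - {"gripper": -1, "tx": 0, "ty": 0, "tz": -0.035, "rx": 0, "ry": 0, "rz": 0}
    - {"gripper": -1, "tx": 0, "ty": 0, "tz": -0.065, "rx": 0, "ry": 0, "rz": 0}
    - {"gripper": -1, "tx": 0.002, "ty": -0.01, "tz": -0.09, "rx": 0, "ry": 0, "rz": 0.1}
    - {"gripper": -1, "tx": 0.006, "ty": -0.03, "tz": -0.11, "rx": 0, "ry": 0, "rz": 0.2}
    - {"gripper": -1, "tx": 0.012, "ty": -0.058, "tz": -0.116, "rx": 0, "ry": 0, "rz": 0.3}
    - {"gripper": -1, "tx": 0.019, "ty": -0.09, "tz": -0.116, "rx": 0, "ry": 0, "rz": 0.4}
    - {"gripper": -1, "tx": 0.026, "ty": -0.124, "tz": -0.116, "rx": 0, "ry": 0, "rz": 0.5}
    - {"gripper": -1, "tx": 0.033, "ty": -0.158, "tz": -0.116, "rx": 0, "ry": 0, "rz": 0.6}
    - {"gripper": -1, "tx": 0.04, "ty": -0.192, "tz": -0.116, "rx": 0, "ry": 0, "rz": 0.7}
    - {"gripper": -1, "tx": 0.047, "ty": -0.226, "tz": -0.116, "rx": 0, "ry": 0, "rz": 0.8}
    - {"gripper": -1, "tx": 0.054, "ty": -0.26, "tz": -0.116, "rx": 0, "ry": 0, "rz": 0.9}

```text
time_s: 21.72
tool_pos: [0.5556, -0.02, 0.4512]
tool_rot: [180.0, 0.0, 140.1]
wrist_force: [-0.4, 0.4, -1.9]
gripper_width: 0.0373
grasp_force: 40.0
```

```bash
python3 - <<'E'
from h import *
go(.557,-.2515,.42,135)
E
```

```text
t [-0.1496 -0.1767  0.0312] r [0.0005 0.0007 0.0888] q [ -7.  18.  90.   0.  71. -57.] F [-0.4  0.4 -1.9] t 21.7
```

step_arm:
  increments:
    - {"gripper": -1, "tx": -0.018, "ty": -0.022, "tz": 0, "rx": 0, "ry": 0, "rz": 0.03}
    - {"gripper": -1, "tx": -0.038, "ty": -0.045, "tz": 0, "rx": 0, "ry": 0, "rz": 0.06}
    - {"gripper": -1, "tx": -0.059, "ty": -0.07, "tz": 0, "rx": 0, "ry": 0, "rz": 0.089}
    - {"gripper": -1, "tx": -0.08, "ty": -0.095, "tz": 0, "rx": 0, "ry": 0, "rz": 0.089}
    - {"gripper": -1, "tx": -0.101, "ty": -0.12, "tz": 0, "rx": 0, "ry": 0, "rz": 0.089}
    - {"gripper": -1, "tx": -0.121, "ty": -0.143, "tz": 0, "rx": 0, "ry": 0, "rz": 0.089}
    - {"gripper": -1, "tx": -0.137, "ty": -0.162, "tz": 0, "rx": 0, "ry": 0, "rz": 0.089}
    - {"gripper": -1, "tx": -0.146, "ty": -0.173, "tz": 0.01, "rx": 0, "ry": 0, "rz": 0.089}
    - {"gripper": -1, "tx": -0.15, "ty": -0.177, "tz": 0.031, "rx": 0, "ry": 0, "rz": 0.089}
    - {"gripper": -1, "tx": -0.15, "ty": -0.177, "tz": 0.031, "rx": 0, "ry": 0, "rz": 0.089}
    - {"gripper": -1, "tx": -0.15, "ty": -0.177, "tz": 0.031, "rx": 0, "ry": 0, "rz": 0.089}

```text
time_s: 22.63
tool_pos: [0.5585, -0.2499, 0.4184]
tool_rot: [-180.0, -0.1, 135.3]
wrist_force: [0.7, 0.5, -1.3]
gripper_width: 0.0374
grasp_force: 40.0
```

step_arm:
  increments:
    - {"gripper": -1, "tx": 0, "ty": 0, "tz": 0.01, "rx": 0, "ry": 0, "rz": 0}
    - {"gripper": -1, "tx": 0, "ty": 0, "tz": 0.03, "rx": 0, "ry": 0, "rz": 0}
    - {"gripper": -1, "tx": 0, "ty": 0, "tz": 0.05, "rx": 0, "ry": 0, "rz": 0}
    - {"gripper": -1, "tx": 0, "ty": 0, "tz": 0.07, "rx": 0, "ry": 0, "rz": 0}
    - {"gripper": -1, "tx": 0, "ty": 0, "tz": 0.088, "rx": 0, "ry": 0, "rz": 0}
    - {"gripper": -1, "tx": 0, "ty": 0, "tz": 0.1, "rx": 0, "ry": 0, "rz": 0}
    - {"gripper": -1, "tx": 0, "ty": 0, "tz": 0.107, "rx": 0, "ry": 0, "rz": 0}
    - {"gripper": -1, "tx": 0, "ty": 0, "tz": 0.111, "rx": 0, "ry": 0, "rz": 0}
    - {"gripper": -1, "tx": 0, "ty": 0, "tz": 0.113, "rx": 0, "ry": 0, "rz": 0}
    - {"gripper": -1, "tx": 0, "ty": 0, "tz": 0.113, "rx": 0, "ry": 0, "rz": 0}

```text
time_s: 23.47
tool_pos: [0.5588, -0.2503, 0.3067]
tool_rot: [180.0, 0.0, 135.3]
wrist_force: [-0.3, 0.7, -2.1]
gripper_width: 0.0372
grasp_force: 40.0
```

step_arm:
  increments:
    - {"gripper": -1, "tx": 0, "ty": 0, "tz": 0.001, "rx": 0, "ry": 0, "rz": 0}
    - {"gripper": -1, "tx": 0, "ty": 0, "tz": 0.002, "rx": 0, "ry": 0, "rz": 0}
    - {"gripper": -1, "tx": 0, "ty": 0, "tz": 0.0025, "rx": 0, "ry": 0, "rz": 0}
    - {"gripper": -1, "tx": 0, "ty": 0, "tz": 0.003, "rx": 0, "ry": 0, "rz": 0}
    - {"gripper": -1, "tx": 0, "ty": 0, "tz": 0.003, "rx": 0, "ry": 0, "rz": 0}
    - {"gripper": -1, "tx": 0, "ty": 0, "tz": 0.003, "rx": 0, "ry": 0, "rz": 0}

```text
time_s: 23.97
tool_pos: [0.5588, -0.2506, 0.3043]
tool_rot: [180.0, 0.1, 135.3]
wrist_force: [-1.9, -0.6, 5.0]
gripper_width: 0.0378
grasp_force: 40.0
```

step_arm:
  increments:
    - {"gripper": 0.2, "tx": 0, "ty": 0, "tz": 0, "rx": 0, "ry": 0, "rz": 0}
    - {"gripper": 0.2, "tx": 0, "ty": 0, "tz": 0, "rx": 0, "ry": 0, "rz": 0}
    - {"gripper": 0.2, "tx": 0, "ty": 0, "tz": 0, "rx": 0, "ry": 0, "rz": 0}
    - {"gripper": 0.2, "tx": 0, "ty": 0, "tz": 0, "rx": 0, "ry": 0, "rz": 0}
    - {"gripper": 0.5, "tx": 0, "ty": 0, "tz": -0.02, "rx": 0, "ry": 0, "rz": 0}
    - {"gripper": 0.5, "tx": 0, "ty": 0, "tz": -0.06, "rx": 0, "ry": 0, "rz": 0}
    - {"gripper": 0.5, "tx": 0.01, "ty": 0, "tz": -0.1, "rx": 0, "ry": 0, "rz": 0}
    - {"gripper": 0.5, "tx": 0.04, "ty": 0.003, "tz": -0.115, "rx": 0, "ry": 0, "rz": 0}
    - {"gripper": 0.5, "tx": 0.08, "ty": 0.006, "tz": -0.115, "rx": 0, "ry": 0, "rz": 0}
    - {"gripper": 0.5, "tx": 0.12, "ty": 0.01, "tz": -0.115, "rx": 0, "ry": 0, "rz": 0}
    - {"gripper": 0.5, "tx": 0.155, "ty": 0.013, "tz": -0.105, "rx": 0, "ry": 0, "rz": 0}
    - {"gripper": 0.5, "tx": 0.18, "ty": 0.016, "tz": -0.095, "rx": 0, "ry": 0, "rz": 0}

```text
time_s: 24.97
tool_pos: [0.44, -0.1105, 0.3984]
tool_rot: [180.0, 0.0, 135.3]
wrist_force: [-0.4, -0.2, -0.1]
gripper_width: 0.0696
grasp_force: 0.0
```

step_arm:
  increments:
    - {"gripper": 0.5, "tx": 0.017, "ty": 0, "tz": 0.01, "rx": 0, "ry": 0, "rz": 0}
    - {"gripper": 0.5, "tx": 0.017, "ty": 0, "tz": 0.01, "rx": 0, "ry": 0, "rz": 0}
    - {"gripper": 0.5, "tx": 0.017, "ty": 0, "tz": 0.01, "rx": 0, "ry": 0, "rz": 0}

```text
time_s: 25.22
tool_pos: [0.43, -0.1001, 0.3885]
tool_rot: [180.0, 0.0, 135.3]
wrist_force: [0.1, 0.2, -0.4]
gripper_width: 0.0698
grasp_force: 0.0
```

```bash
cat >> h.py <<'E'
def caps(c,im,z=.072):
    "white round jar caps seen by the wrist camera: pixel and world centre of the top face"
    g=im.astype(int);m=((g.min(2)>200)).astype(np.uint8);n,l,st,ce=cv2.connectedComponentsWithStats(m)
    return [(st[i].tolist(),onplane(c,ce[i],z).round(4)) for i in range(1,n) if 700<st[i][4]<9000]
E
python3 - <<'E'
from h import *
s=monitor.observe();im=camera("wrist");c=cam("wrist",s);cv2.imwrite("pics/w6.png",im[:,:,::-1]);print(s["tool_pos"],s["tool_rot"])
print(proj(c,[[.43,-.1,.072]]),caps(c,im))
E
```

```text
[ 0.42995015 -0.10014393  0.38847997] [1.79998700e+02 9.58231948e-03 1.35311181e+02]
[[323.56241809 188.7608586 ]] [([428, 33, 61, 67, 3164], array([0.4338, 0.0521, 0.072 ])), ([431, 49, 178, 211, 5345], array([0.5067, 0.0547, 0.072 ])), ([507, 133, 111, 123, 8916], array([0.5847, 0.0502, 0.072 ])), ([205, 328, 98, 62, 2636], array([ 0.4964, -0.2796,  0.072 ])), ([315, 328, 121, 38, 3307], array([ 0.5898, -0.176 ,  0.072 ]))]
```

View pics/w6.png

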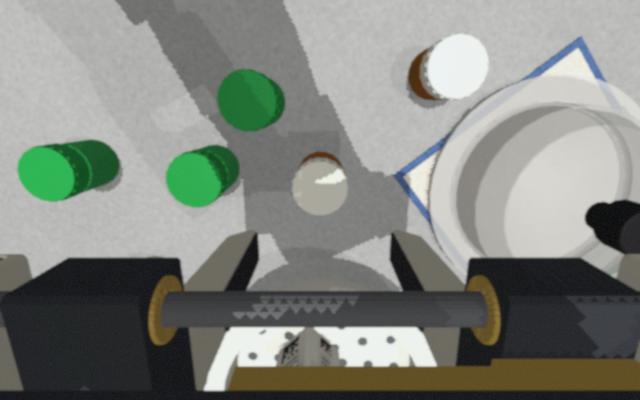

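Jar A's cap is at (320,188), within 4 px of the projection. The green jars at (200,178) and (250,100) are clear of the fingers. Descending onto jar A.

step_arm:
  increments:
    - {"gripper": 0.5, "tx": 0, "ty": -0.003, "tz": 0.03, "rx": 0, "ry": 0, "rz": 0}
    - {"gripper": 0.5, "tx": 0, "ty": -0.003, "tz": 0.065, "rx": 0, "ry": 0, "rz": 0}
    - {"gripper": 0.5, "tx": 0, "ty": -0.003, "tz": 0.1, "rx": 0, "ry": 0, "rz": 0}
    - {"gripper": 0.5, "tx": 0, "ty": -0.003, "tz": 0.13, "rx": 0, "ry": 0, "rz": 0}
    - {"gripper": 0.5, "tx": 0, "ty": -0.003, "tz": 0.15, "rx": 0, "ry": 0, "rz": 0}
    - {"gripper": 0.5, "tx": 0, "ty": -0.003, "tz": 0.161, "rx": 0, "ry": 0, "rz": 0}
    - {"gripper": -1, "tx": 0, "ty": -0.003, "tz": 0.161, "rx": 0, "ry": 0, "rz": 0}
    - {"gripper": -1, "tx": 0, "ty": -0.003, "tz": 0.161, "rx": 0, "ry": 0, "rz": 0}
    - {"gripper": -1, "tx": 0, "ty": -0.003, "tz": 0.161, "rx": 0, "ry": 0, "rz": 0}
    - {"gripper": -1, "tx": 0, "ty": -0.003, "tz": 0.161, "rx": 0, "ry": 0, "rz": 0}
    - {"gripper": -1, "tx": 0, "ty": -0.003, "tz": 0.161, "rx": 0, "ry": 0, "rz": 0}
    - {"gripper": -1, "tx": 0, "ty": -0.003, "tz": 0.161, "rx": 0, "ry": 0, "rz": 0}

```text
time_s: 26.27
tool_pos: [0.4282, -0.1027, 0.2281]
tool_rot: [180.0, 0.1, 135.3]
wrist_force: [-0.7, -2.6, 5.3]
gripper_width: 0.0517
grasp_force: 40.0
```

step_arm:
  increments:
    - {"gripper": -1, "tx": 0, "ty": 0, "tz": 0, "rx": 0, "ry": 0, "rz": 0}
    - {"gripper": -1, "tx": 0, "ty": 0, "tz": 0, "rx": 0, "ry": 0, "rz": 0}
    - {"gripper": -1, "tx": 0, "ty": 0, "tz": -0.01, "rx": 0, "ry": 0, "rz": 0}
    - {"gripper": -1, "tx": 0, "ty": 0, "tz": -0.035, "rx": 0, "ry": 0, "rz": 0}
    - {"gripper": -1, "tx": 0, "ty": 0, "tz": -0.07, "rx": 0, "ry": 0, "rz": 0}
    - {"gripper": -1, "tx": 0, "ty": 0, "tz": -0.105, "rx": 0, "ry": 0, "rz": 0}
    - {"gripper": -1, "tx": 0, "ty": 0, "tz": -0.14, "rx": 0, "ry": 0, "rz": 0}
    - {"gripper": -1, "tx": 0, "ty": 0, "tz": -0.165, "rx": 0, "ry": 0, "rz": 0}
    - {"gripper": -1, "tx": 0, "ty": 0, "tz": -0.17, "rx": 0, "ry": 0, "rz": 0}
    - {"gripper": -1, "tx": 0, "ty": 0, "tz": -0.17, "rx": 0, "ry": 0, "rz": 0}

```text
time_s: 27.1
tool_pos: [0.4276, -0.1023, 0.3988]
tool_rot: [179.9, 0.2, 135.3]
wrist_force: [-0.2, -0.2, -2.0]
gripper_width: 0.0515
grasp_force: 40.0
```

```bash
python3 - <<'E'
from h import *
go(.5805+.038,-.2512-.035,.40,137)
E
```

```text
t [-0.265   0.0037 -0.0005] r [ 0.0014  0.0028 -0.0302] q [-20.   9. 110.   0.  60. -65.] F [-0.2 -0.2 -2. ] t 27.1
```

step_arm:
  increments:
    - {"gripper": -1, "tx": -0.01, "ty": 0, "tz": -0.005, "rx": 0, "ry": 0, "rz": -0.01}
    - {"gripper": -1, "tx": -0.03, "ty": 0, "tz": -0.012, "rx": 0, "ry": 0, "rz": -0.03}
    - {"gripper": -1, "tx": -0.06, "ty": 0.001, "tz": -0.015, "rx": 0, "ry": 0, "rz": -0.03}
    - {"gripper": -1, "tx": -0.095, "ty": 0.001, "tz": -0.015, "rx": 0, "ry": 0, "rz": -0.03}
    - {"gripper": -1, "tx": -0.13, "ty": 0.002, "tz": -0.015, "rx": 0, "ry": 0, "rz": -0.03}
    - {"gripper": -1, "tx": -0.165, "ty": 0.002, "tz": -0.015, "rx": 0, "ry": 0, "rz": -0.03}
    - {"gripper": -1, "tx": -0.2, "ty": 0.003, "tz": -0.015, "rx": 0, "ry": 0, "rz": -0.03}
    - {"gripper": -1, "tx": -0.23, "ty": 0.003, "tz": -0.015, "rx": 0, "ry": 0, "rz": -0.03}
    - {"gripper": -1, "tx": -0.252, "ty": 0.0035, "tz": -0.01, "rx": 0, "ry": 0, "rz": -0.03}
    - {"gripper": -1, "tx": -0.265, "ty": 0.0035, "tz": 0, "rx": 0, "ry": 0, "rz": -0.03}
    - {"gripper": -1, "tx": -0.265, "ty": 0.0035, "tz": 0, "rx": 0, "ry": 0, "rz": -0.03}
    - {"gripper": -1, "tx": -0.265, "ty": 0.0035, "tz": 0, "rx": 0, "ry": 0, "rz": -0.03}

```text
time_s: 28.1
tool_pos: [0.6183, -0.2864, 0.3942]
tool_rot: [-179.9, -0.3, 137.0]
wrist_force: [-0.6, 0.1, -1.5]
gripper_width: 0.0514
grasp_force: 40.0
```

step_arm:
  increments:
    - {"gripper": -1, "tx": 0, "ty": 0, "tz": 0.015, "rx": 0, "ry": 0, "rz": 0}
    - {"gripper": -1, "tx": 0, "ty": 0, "tz": 0.04, "rx": 0, "ry": 0, "rz": 0}
    - {"gripper": -1, "tx": 0, "ty": 0, "tz": 0.065, "rx": 0, "ry": 0, "rz": 0}
    - {"gripper": -1, "tx": 0, "ty": 0, "tz": 0.09, "rx": 0, "ry": 0, "rz": 0}
    - {"gripper": -1, "tx": 0, "ty": 0, "tz": 0.108, "rx": 0, "ry": 0, "rz": 0}
    - {"gripper": -1, "tx": 0, "ty": 0, "tz": 0.12, "rx": 0, "ry": 0, "rz": 0}
    - {"gripper": -1, "tx": 0, "ty": 0, "tz": 0.126, "rx": 0, "ry": 0, "rz": 0}
    - {"gripper": -1, "tx": 0, "ty": 0, "tz": 0.128, "rx": 0, "ry": 0, "rz": 0}
    - {"gripper": -1, "tx": 0, "ty": 0, "tz": 0.129, "rx": 0, "ry": 0, "rz": 0}
    - {"gripper": -1, "tx": 0, "ty": 0, "tz": 0.129, "rx": 0, "ry": 0, "rz": 0}

```text
time_s: 28.93
tool_pos: [0.6187, -0.2865, 0.2693]
tool_rot: [180.0, 0.1, 137.0]
wrist_force: [0.5, -0.3, -2.7]
gripper_width: 0.0516
grasp_force: 40.0
```

step_arm:
  increments:
    - {"gripper": -1, "tx": 0, "ty": 0, "tz": 0.0015, "rx": 0, "ry": 0, "rz": 0}
    - {"gripper": -1, "tx": 0, "ty": 0, "tz": 0.0025, "rx": 0, "ry": 0, "rz": 0}
    - {"gripper": -1, "tx": 0, "ty": 0, "tz": 0.0025, "rx": 0, "ry": 0, "rz": 0}
    - {"gripper": -1, "tx": 0, "ty": 0, "tz": 0.0025, "rx": 0, "ry": 0, "rz": 0}

```text
time_s: 29.27
tool_pos: [0.6188, -0.2867, 0.2682]
tool_rot: [180.0, 0.1, 137.0]
wrist_force: [-4.1, 1.4, 9.9]
gripper_width: 0.0517
grasp_force: 40.0
```

step_arm:
  increments:
    - {"gripper": 0.5, "tx": 0, "ty": 0, "tz": 0, "rx": 0, "ry": 0, "rz": 0}
    - {"gripper": 0.5, "tx": 0, "ty": 0, "tz": 0, "rx": 0, "ry": 0, "rz": 0}
    - {"gripper": 0.5, "tx": 0, "ty": 0, "tz": 0, "rx": 0, "ry": 0, "rz": 0}
    - {"gripper": 0.5, "tx": 0, "ty": 0, "tz": 0, "rx": 0, "ry": 0, "rz": 0}
    - {"gripper": 0.5, "tx": 0, "ty": 0, "tz": -0.01, "rx": 0, "ry": 0, "rz": 0}
    - {"gripper": 0.5, "tx": 0, "ty": 0, "tz": -0.04, "rx": 0, "ry": 0, "rz": 0}
    - {"gripper": 0.5, "tx": 0, "ty": 0, "tz": -0.08, "rx": 0, "ry": 0, "rz": 0}
    - {"gripper": 0.5, "tx": 0, "ty": 0, "tz": -0.12, "rx": 0, "ry": 0, "rz": 0}
    - {"gripper": 0.5, "tx": 0.02, "ty": 0.006, "tz": -0.14, "rx": 0, "ry": 0, "rz": 0.12}
    - {"gripper": 0.5, "tx": 0.05, "ty": 0.016, "tz": -0.15, "rx": 0, "ry": 0, "rz": 0.24}
    - {"gripper": 0.5, "tx": 0.08, "ty": 0.026, "tz": -0.15, "rx": 0, "ry": 0, "rz": 0.36}
    - {"gripper": 0.5, "tx": 0.11, "ty": 0.036, "tz": -0.15, "rx": 0, "ry": 0, "rz": 0.48}

```text
time_s: 30.27
tool_pos: [0.5617, -0.1841, 0.4173]
tool_rot: [179.9, 0.1, 109.1]
wrist_force: [1.1, 0.5, -0.6]
gripper_width: 0.0697
grasp_force: 0.0
```

```bash
python3 - <<'E'
from h import *
go(.434,.052,.39,43)
a=spotter.spot_in("side","jar1") if camera("side") is not None else 0;print([(np.round(d["at"],3).tolist(),round(d["confidence"],2)) for d in a])
E
```

```text
t [ 0.2649 -0.0434  0.0268] r [2.3000e-03 3.0000e-04 1.1539e+00] q [-23.  24.  88.   0.  69. -42.] F [ 1.1  0.5 -0.6] t 30.3
[([0.328, -0.078, 0.053], 0.8), ([0.244, -0.254, 0.051], 0.76), ([0.62, -0.267, 0.088], 0.74), ([0.433, 0.067, 0.053], 0.71), ([0.343, -0.165, 0.07], 0.71)]
```

step_arm:
  increments:
    - {"gripper": 0.5, "tx": 0.03, "ty": -0.005, "tz": 0, "rx": 0, "ry": 0, "rz": 0.12}
    - {"gripper": 0.5, "tx": 0.06, "ty": -0.01, "tz": 0, "rx": 0, "ry": 0, "rz": 0.24}
    - {"gripper": 0.5, "tx": 0.095, "ty": -0.016, "tz": 0.005, "rx": 0, "ry": 0, "rz": 0.36}
    - {"gripper": 0.5, "tx": 0.13, "ty": -0.022, "tz": 0.01, "rx": 0, "ry": 0, "rz": 0.48}
    - {"gripper": 0.5, "tx": 0.165, "ty": -0.027, "tz": 0.015, "rx": 0, "ry": 0, "rz": 0.6}
    - {"gripper": 0.5, "tx": 0.2, "ty": -0.033, "tz": 0.02, "rx": 0, "ry": 0, "rz": 0.72}
    - {"gripper": 0.5, "tx": 0.23, "ty": -0.038, "tz": 0.025, "rx": 0, "ry": 0, "rz": 0.84}
    - {"gripper": 0.5, "tx": 0.25, "ty": -0.041, "tz": 0.027, "rx": 0, "ry": 0, "rz": 0.96}
    - {"gripper": 0.5, "tx": 0.265, "ty": -0.0435, "tz": 0.027, "rx": 0, "ry": 0, "rz": 1.06}
    - {"gripper": 0.5, "tx": 0.265, "ty": -0.0435, "tz": 0.027, "rx": 0, "ry": 0, "rz": 1.154}
    - {"gripper": 0.5, "tx": 0.265, "ty": -0.0435, "tz": 0.027, "rx": 0, "ry": 0, "rz": 1.154}
    - {"gripper": 0.5, "tx": 0.265, "ty": -0.0435, "tz": 0.027, "rx": 0, "ry": 0, "rz": 1.154}

```text
time_s: 31.37
tool_pos: [0.4337, 0.05, 0.3892]
tool_rot: [180.0, -0.0, 43.6]
wrist_force: [0.3, -0.6, 0.0]
gripper_width: 0.0697
grasp_force: 0.0
```

```bash
python3 - <<'E'
from h import *
s=monitor.observe();im=camera("wrist");c=cam("wrist",s);cv2.imwrite("pics/w7.png",im[:,:,::-1]);print(s["tool_pos"],s["tool_rot"])
p=proj(c,[[.434,.052,.072]])[0];print(p,caps(c,im))
g=im.astype(int);hsv=cv2.cvtColor(im,cv2.COLOR_RGB2HSV);m=((hsv[...,1]<40)&(hsv[...,2]>185)).astype(np.uint8);r=np.argwhere(m[150:235,280:370]);print(r.mean(0)[::-1]+[280,150],r.min(0)[::-1]+[280,150],r.max(0)[::-1]+[280,150],len(r))
E
```

```text
[0.43368321 0.05002913 0.38923819] [ 1.79959237e+02 -3.28569997e-02  4.35881924e+01]
[322.98356531 187.17069168] [([295, 0, 181, 171, 5331], array([0.5222, 0.0915, 0.072 ])), ([393, 0, 91, 92, 5546], array([0.5838, 0.0716, 0.072 ])), ([548, 0, 42, 91, 1132], array([ 0.6552, -0.0166,  0.072 ])), ([558, 187, 82, 80, 3436], array([ 0.5872, -0.171 ,  0.072 ]))]<stdin>:4: RuntimeWarning: Mean of empty slice.
  ret = um.true_divide(
Traceback (most recent call last):
ValueError: zero-size array to reduction operation minimum which has no identity
```

```bash
python3 - <<'E'
from h import *
c=cam("wrist");im=cv2.imread("pics/w7.png")[:,:,::-1]
for d in spotter.regions_of("wrist","jar1"):
    r=np.argwhere(d["region"]);print(round(d["confidence"],2),r.min(0)[::-1],r.max(0)[::-1],len(r),im[d["region"]].mean(0).round())
print([(np.round(d["at"],3).tolist(),round(d["confidence"],2)) for d in spotter.spot_in("wrist","jar1")])
print(im[150:236:6,324].tolist());print(im[187,280:370:6].tolist())
g=cv2.medianBlur(cv2.cvtColor(np.ascontiguousarray(im),cv2.COLOR_RGB2GRAY),3)[130:250,260:390]
print(cv2.HoughCircles(cv2.resize(g,None,fx=3,fy=3),cv2.HOUGH_GRADIENT,1,40,param1=60,param2=20,minRadius=72,maxRadius=100))
E
```

```text
0.76 [328 328] [379 366] 1778 [ 50. 161.  79.]
0.67 [385 329] [432 366] 1432 [36. 87. 46.]
0.62 [296 150] [351 214] 2811 [169. 166. 155.]
[([0.439, 0.055, 0.072], 0.87), ([0.334, -0.093, 0.074], 0.79), ([0.355, -0.157, 0.031], 0.65)]
[[96, 82, 73], [117, 114, 102], [183, 182, 171], [181, 180, 169], [182, 180, 169], [181, 180, 169], [181, 180, 169], [181, 180, 170], [180, 178, 168], [180, 179, 168], [180, 179, 168], [116, 118, 115], [108, 109, 106], [110, 111, 110], [112, 114, 112]]
[[126, 125, 125], [122, 123, 121], [124, 125, 123], [179, 178, 167], [180, 178, 168], [181, 178, 169], [182, 179, 170], [180, 179, 169], [181, 179, 169], [181, 179, 169], [182, 182, 171], [182, 180, 170], [149, 148, 140], [123, 126, 123], [121, 122, 119]]
[[[190.5 166.5  83.7]]]
```

The cap circle is at (323,186) against the predicted (323,187), so jar B hasn't moved. Descending.

step_arm:
  increments:
    - {"gripper": 0.5, "tx": 0.003, "ty": -0.001, "tz": 0.03, "rx": 0, "ry": 0, "rz": 0}
    - {"gripper": 0.5, "tx": 0.003, "ty": -0.001, "tz": 0.065, "rx": 0, "ry": 0, "rz": 0}
    - {"gripper": 0.5, "tx": 0.003, "ty": -0.001, "tz": 0.1, "rx": 0, "ry": 0, "rz": 0}
    - {"gripper": 0.5, "tx": 0.003, "ty": -0.001, "tz": 0.13, "rx": 0, "ry": 0, "rz": 0}
    - {"gripper": 0.5, "tx": 0.003, "ty": -0.001, "tz": 0.15, "rx": 0, "ry": 0, "rz": 0}
    - {"gripper": 0.5, "tx": 0.003, "ty": -0.001, "tz": 0.161, "rx": 0, "ry": 0, "rz": 0}
    - {"gripper": -1, "tx": 0.003, "ty": -0.001, "tz": 0.161, "rx": 0, "ry": 0, "rz": 0}
    - {"gripper": -1, "tx": 0.003, "ty": -0.001, "tz": 0.161, "rx": 0, "ry": 0, "rz": 0}
    - {"gripper": -1, "tx": 0.003, "ty": -0.001, "tz": 0.161, "rx": 0, "ry": 0, "rz": 0}
    - {"gripper": -1, "tx": 0.003, "ty": -0.001, "tz": 0.161, "rx": 0, "ry": 0, "rz": 0}
    - {"gripper": -1, "tx": 0.003, "ty": -0.001, "tz": 0.161, "rx": 0, "ry": 0, "rz": 0}
    - {"gripper": -1, "tx": 0.003, "ty": -0.001, "tz": 0.161, "rx": 0, "ry": 0, "rz": 0}

```text
time_s: 32.52
tool_pos: [0.4351, 0.053, 0.2286]
tool_rot: [179.9, -0.1, 43.4]
wrist_force: [-0.8, -1.4, 6.3]
gripper_width: 0.0511
grasp_force: 40.0
```

step_arm:
  increments:
    - {"gripper": -1, "tx": 0, "ty": 0, "tz": 0, "rx": 0, "ry": 0, "rz": 0}
    - {"gripper": -1, "tx": 0, "ty": 0, "tz": 0, "rx": 0, "ry": 0, "rz": 0}
    - {"gripper": -1, "tx": 0, "ty": 0, "tz": -0.01, "rx": 0, "ry": 0, "rz": 0}
    - {"gripper": -1, "tx": 0, "ty": 0, "tz": -0.035, "rx": 0, "ry": 0, "rz": 0}
    - {"gripper": -1, "tx": 0, "ty": 0, "tz": -0.07, "rx": 0, "ry": 0, "rz": 0}
    - {"gripper": -1, "tx": 0, "ty": 0, "tz": -0.105, "rx": 0, "ry": 0, "rz": 0}
    - {"gripper": -1, "tx": 0, "ty": 0, "tz": -0.14, "rx": 0, "ry": 0, "rz": 0}
    - {"gripper": -1, "tx": 0, "ty": 0, "tz": -0.17, "rx": 0, "ry": 0, "rz": 0}
    - {"gripper": -1, "tx": 0, "ty": 0, "tz": -0.185, "rx": 0, "ry": 0, "rz": 0}
    - {"gripper": -1, "tx": 0, "ty": 0, "tz": -0.19, "rx": 0, "ry": 0, "rz": 0}

```text
time_s: 33.35
tool_pos: [0.4346, 0.0531, 0.421]
tool_rot: [179.8, -0.2, 43.4]
wrist_force: [-0.2, -0.1, -1.7]
gripper_width: 0.0509
grasp_force: 40.0
```

```bash
python3 - <<'E'
from h import *
go(.5805+.038,-.2512+.035,.415,43)
E
```

```text
t [-0.0512  0.322   0.0068] r [ 0.0031 -0.0035  0.0065] q [  1.   7. 109.   0.  64.  47.] F [-0.2 -0.1 -1.7] t 33.4
```

step_arm:
  increments:
    - {"gripper": -1, "tx": -0.001, "ty": 0.008, "tz": 0, "rx": 0, "ry": 0, "rz": 0}
    - {"gripper": -1, "tx": -0.004, "ty": 0.025, "tz": 0, "rx": 0, "ry": 0, "rz": 0}
    - {"gripper": -1, "tx": -0.009, "ty": 0.055, "tz": 0, "rx": 0, "ry": 0, "rz": 0}
    - {"gripper": -1, "tx": -0.014, "ty": 0.09, "tz": 0, "rx": 0, "ry": 0, "rz": 0}
    - {"gripper": -1, "tx": -0.02, "ty": 0.126, "tz": 0, "rx": 0, "ry": 0, "rz": 0}
    - {"gripper": -1, "tx": -0.026, "ty": 0.162, "tz": 0, "rx": 0, "ry": 0, "rz": 0}
    - {"gripper": -1, "tx": -0.032, "ty": 0.198, "tz": 0, "rx": 0, "ry": 0, "rz": 0}
    - {"gripper": -1, "tx": -0.037, "ty": 0.234, "tz": 0, "rx": 0, "ry": 0, "rz": 0}
    - {"gripper": -1, "tx": -0.043, "ty": 0.268, "tz": 0, "rx": 0, "ry": 0, "rz": 0}
    - {"gripper": -1, "tx": -0.047, "ty": 0.296, "tz": 0, "rx": 0, "ry": 0, "rz": 0}
    - {"gripper": -1, "tx": -0.05, "ty": 0.314, "tz": 0, "rx": 0, "ry": 0, "rz": 0}
    - {"gripper": -1, "tx": -0.051, "ty": 0.322, "tz": 0.005, "rx": 0, "ry": 0, "rz": 0}

```text
time_s: 34.35
tool_pos: [0.6195, -0.2188, 0.4107]
tool_rot: [-179.9, 0.1, 43.3]
wrist_force: [0.9, -0.0, -1.6]
gripper_width: 0.0517
grasp_force: 40.0
```

step_arm:
  increments:
    - {"gripper": -1, "tx": 0, "ty": 0, "tz": 0.005, "rx": 0, "ry": 0, "rz": 0}
    - {"gripper": -1, "tx": 0, "ty": 0, "tz": 0.02, "rx": 0, "ry": 0, "rz": 0}
    - {"gripper": -1, "tx": 0, "ty": 0, "tz": 0.03, "rx": 0, "ry": 0, "rz": 0}
    - {"gripper": -1, "tx": 0, "ty": 0, "tz": 0.03, "rx": 0, "ry": 0, "rz": 0}

```text
time_s: 34.68
tool_pos: [0.618, -0.2151, 0.3794]
tool_rot: [-179.7, 0.1, 43.4]
wrist_force: [0.2, 0.3, -1.7]
gripper_width: 0.0516
grasp_force: 40.0
```

```bash
python3 - <<'E'
from h import *
go(.5805+.038,-.2512+.035,.27,43)
for n in("scene","side"):
  camera(n)
  for t in("bottle","jar1"): print(n,t,[(np.round(d["at"],3).tolist(),round(d["confidence"],2)) for d in spotter.spot_in(n,t)])
E
```

```text
t [-1.000e-04  1.700e-03  1.094e-01] r [-0.005   0.0021  0.0071] q [-23.  32.  79.   0.  69.  23.] F [ 0.2  0.3 -1.7] t 34.7
scene bottle [([0.58, -0.251, 0.108], 0.95)]
scene jar1 [([0.643, -0.209, 0.194], 0.84), ([0.262, -0.268, 0.061], 0.65), ([0.632, -0.289, 0.11], 0.63), ([0.356, -0.204, 0.046], 0.44), ([0.581, -0.258, 0.112], 0.37)]
side bottle [([0.554, -0.229, 0.107], 0.57)]
side jar1 [([0.33, -0.078, 0.055], 0.94), ([0.244, -0.253, 0.05], 0.86), ([0.346, -0.164, 0.067], 0.78), ([0.62, -0.198, 0.191], 0.76), ([0.611, -0.264, 0.084], 0.69)]
```

step_arm:
  increments:
    - {"gripper": -1, "tx": 0, "ty": 0, "tz": 0.015, "rx": 0, "ry": 0, "rz": 0}
    - {"gripper": -1, "tx": 0, "ty": 0, "tz": 0.038, "rx": 0, "ry": 0, "rz": 0}
    - {"gripper": -1, "tx": 0, "ty": 0, "tz": 0.062, "rx": 0, "ry": 0, "rz": 0}
    - {"gripper": -1, "tx": 0, "ty": 0, "tz": 0.083, "rx": 0, "ry": 0, "rz": 0}
    - {"gripper": -1, "tx": 0, "ty": 0, "tz": 0.097, "rx": 0, "ry": 0, "rz": 0}
    - {"gripper": -1, "tx": 0, "ty": 0, "tz": 0.106, "rx": 0, "ry": 0, "rz": 0}
    - {"gripper": -1, "tx": 0, "ty": 0, "tz": 0.1095, "rx": 0, "ry": 0, "rz": 0}
    - {"gripper": -1, "tx": 0, "ty": 0, "tz": 0.111, "rx": 0, "ry": 0, "rz": 0}
    - {"gripper": -1, "tx": 0, "ty": 0, "tz": 0.1115, "rx": 0, "ry": 0, "rz": 0}
    - {"gripper": -1, "tx": 0, "ty": 0, "tz": 0.1115, "rx": 0, "ry": 0, "rz": 0}

```text
time_s: 35.82
tool_pos: [0.619, -0.2162, 0.2722]
tool_rot: [179.9, -0.0, 43.4]
wrist_force: [-0.4, -0.7, -1.5]
gripper_width: 0.0516
grasp_force: 40.0
```

step_arm:
  increments:
    - {"gripper": -1, "tx": 0, "ty": 0, "tz": 0.0015, "rx": 0, "ry": 0, "rz": 0}
    - {"gripper": -1, "tx": 0, "ty": 0, "tz": 0.003, "rx": 0, "ry": 0, "rz": 0}
    - {"gripper": -1, "tx": 0, "ty": 0, "tz": 0.004, "rx": 0, "ry": 0, "rz": 0}
    - {"gripper": -1, "tx": 0, "ty": 0, "tz": 0.0045, "rx": 0, "ry": 0, "rz": 0}
    - {"gripper": -1, "tx": 0, "ty": 0, "tz": 0.0045, "rx": 0, "ry": 0, "rz": 0}

```text
time_s: 36.23
tool_pos: [0.619, -0.2162, 0.2686]
tool_rot: [179.9, -0.0, 43.4]
wrist_force: [-4.4, 1.8, 12.0]
gripper_width: 0.0514
grasp_force: 40.0
```

step_arm:
  increments:
    - {"gripper": 0.5, "tx": 0, "ty": 0, "tz": 0, "rx": 0, "ry": 0, "rz": 0}
    - {"gripper": 0.5, "tx": 0, "ty": 0, "tz": 0, "rx": 0, "ry": 0, "rz": 0}
    - {"gripper": 0.5, "tx": 0, "ty": 0, "tz": 0, "rx": 0, "ry": 0, "rz": 0}
    - {"gripper": 0.5, "tx": 0, "ty": 0, "tz": 0, "rx": 0, "ry": 0, "rz": 0}
    - {"gripper": 0.5, "tx": 0, "ty": 0, "tz": -0.01, "rx": 0, "ry": 0, "rz": 0}
    - {"gripper": 0.5, "tx": 0, "ty": 0, "tz": -0.04, "rx": 0, "ry": 0, "rz": 0}
    - {"gripper": 0.5, "tx": 0, "ty": 0, "tz": -0.08, "rx": 0, "ry": 0, "rz": 0}
    - {"gripper": 0.5, "tx": 0, "ty": 0, "tz": -0.12, "rx": 0, "ry": 0, "rz": 0}
    - {"gripper": 0.5, "tx": 0, "ty": 0, "tz": -0.155, "rx": 0, "ry": 0, "rz": 0.1}
    - {"gripper": 0.5, "tx": 0, "ty": 0, "tz": -0.19, "rx": 0, "ry": 0, "rz": 0.2}
    - {"gripper": 0.5, "tx": 0, "ty": 0, "tz": -0.21, "rx": 0, "ry": 0, "rz": 0.32}
    - {"gripper": 0.5, "tx": 0, "ty": 0, "tz": -0.22, "rx": 0, "ry": 0, "rz": 0.44}

```text
time_s: 37.23
tool_pos: [0.6185, -0.216, 0.4915]
tool_rot: [179.8, -0.2, 17.8]
wrist_force: [-0.4, 0.7, -0.3]
gripper_width: 0.0699
grasp_force: 0.0
```

```bash
python3 - <<'E'
from h import *
go(.59,-.2,.52,0)
E
```

```text
t [-0.0221 -0.0238 -0.0287] r [ 0.003  -0.0048  0.311 ] q [-23.  28.  71.   0.  81.  49.] F [-0.4  0.7 -0.3] t 37.2
```

step_arm:
  increments:
    - {"gripper": 0.5, "tx": -0.01, "ty": -0.012, "tz": -0.015, "rx": 0, "ry": 0, "rz": 0.12}
    - {"gripper": 0.5, "tx": -0.022, "ty": -0.024, "tz": -0.029, "rx": 0, "ry": 0, "rz": 0.24}
    - {"gripper": 0.5, "tx": -0.022, "ty": -0.024, "tz": -0.029, "rx": 0, "ry": 0, "rz": 0.311}
    - {"gripper": 0.5, "tx": -0.022, "ty": -0.024, "tz": -0.029, "rx": 0, "ry": 0, "rz": 0.311}
    - {"gripper": 0.5, "tx": -0.022, "ty": -0.024, "tz": -0.029, "rx": 0, "ry": 0, "rz": 0.311}
    - {"gripper": 0.5, "tx": -0.022, "ty": -0.024, "tz": -0.029, "rx": 0, "ry": 0, "rz": 0.311}

```text
time_s: 37.73
tool_pos: [0.5905, -0.2003, 0.5154]
tool_rot: [-180.0, 0.0, 0.5]
wrist_force: [0.1, 0.4, 0.2]
gripper_width: 0.0697
grasp_force: 0.0
```

```bash
python3 - <<'E'
from h import *
s=monitor.observe();im=camera("wrist");c=cam("wrist",s);print(s["tool_pos"],s["tool_rot"])
a=np.linspace(0,2*np.pi,90);o=np.ascontiguousarray(im)
for C,r,z,col in[((.5805,-.2512),.1,.095,(255,0,0)),((.5805,-.2512),.122,.095,(255,0,0)),((.5588,-.2506),.019,.15,(255,255,0)),((.619,-.2865),.026,.112,(0,0,255)),((.619,-.2162),.026,.112,(0,0,255)),((.6101,.0548),.02,.138,(0,255,0)),((.6101,.0548),.122,.016,(0,255,0))]:
    p=proj(c,np.c_[C[0]+r*np.cos(a),C[1]+r*np.sin(a),a*0+z]);cv2.polylines(o,[p.astype(int)],True,col,1)
cv2.imwrite("pics/w8.png",cv2.resize(o[:260],None,fx=1.25,fy=1.25)[:,:,::-1])
g=im.astype(int);m=(g.max(2)<50).astype(np.uint8);n,l,st,ce=cv2.connectedComponentsWithStats(m);print([(st[i].tolist(),ce[i].round()) for i in range(1,n) if 300<st[i][4]<8000])
E
```

```text
[ 0.59050912 -0.20025628  0.51539136] [-1.79986258e+02  3.66382766e-02  4.80673528e-01]
[([69, 136, 51, 36, 1339], array([ 93., 153.])), ([355, 186, 33, 36, 846], array([371., 204.])), ([199, 235, 107, 61, 1045], array([245., 274.])), ([389, 234, 46, 62, 914], array([405., 272.]))]
```

View pics/w8.png

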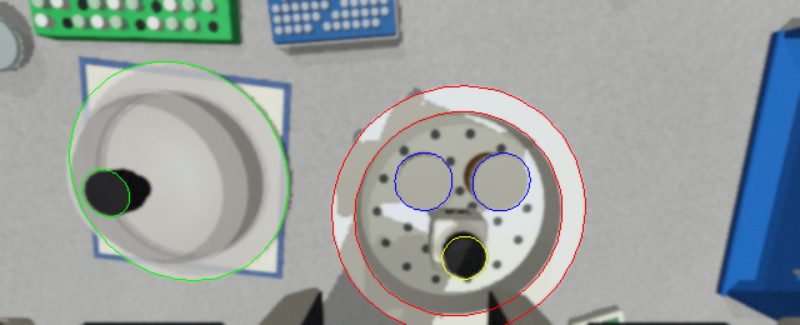

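Overlays match on everything: bore and flange (red), jars (blue), bottle cap (yellow), and the lid on the mat (green) at its release position. Now to regrasp the knob.

```bash
python3 - <<'E'
from h import *
go(.6101,.0548,.42,0)
E
```

```text
t [ 0.0216 -0.2549  0.0953] r [-0.0004  0.0009  0.0078] q [-23.  23.  74.   0.  82.  67.] F [-0.1 -0.3 -0.5] t 37.8
```

step_arm:
  increments:
    - {"gripper": 1, "tx": 0.003, "ty": -0.03, "tz": 0, "rx": 0, "ry": 0, "rz": 0.008}
    - {"gripper": 1, "tx": 0.006, "ty": -0.07, "tz": 0.01, "rx": 0, "ry": 0, "rz": 0.008}
    - {"gripper": 1, "tx": 0.01, "ty": -0.11, "tz": 0.03, "rx": 0, "ry": 0, "rz": 0.008}
    - {"gripper": 1, "tx": 0.013, "ty": -0.145, "tz": 0.05, "rx": 0, "ry": 0, "rz": 0.008}
    - {"gripper": 1, "tx": 0.016, "ty": -0.18, "tz": 0.07, "rx": 0, "ry": 0, "rz": 0.008}
    - {"gripper": 1, "tx": 0.02, "ty": -0.215, "tz": 0.09, "rx": 0, "ry": 0, "rz": 0.008}
    - {"gripper": 1, "tx": 0.0216, "ty": -0.24, "tz": 0.095, "rx": 0, "ry": 0, "rz": 0.008}
    - {"gripper": 1, "tx": 0.0216, "ty": -0.255, "tz": 0.095, "rx": 0, "ry": 0, "rz": 0.008}
    - {"gripper": 1, "tx": 0.0216, "ty": -0.255, "tz": 0.095, "rx": 0, "ry": 0, "rz": 0.008}
    - {"gripper": 1, "tx": 0.0216, "ty": -0.255, "tz": 0.095, "rx": 0, "ry": 0, "rz": 0.008}

```text
time_s: 38.62
tool_pos: [0.6107, 0.0549, 0.4212]
tool_rot: [180.0, -0.0, -0.0]
wrist_force: [0.6, -0.4, -0.1]
gripper_width: 0.0929
grasp_force: 0.0
```

```bash
python3 - <<'E'
from h import *
go(.6101,.0548,.2915,0)
E
```

```text
t [-0.0007  0.      0.1297] r [ 0.0003 -0.0006 -0.0006] q [ 1. 26. 84. -0. 70. 91.] F [ 0.6 -0.4 -0.1] t 38.6
```

step_arm:
  increments:
    - {"gripper": 1, "tx": 0, "ty": 0, "tz": 0.03, "rx": 0, "ry": 0, "rz": 0}
    - {"gripper": 1, "tx": 0, "ty": 0, "tz": 0.065, "rx": 0, "ry": 0, "rz": 0}
    - {"gripper": 1, "tx": 0, "ty": 0, "tz": 0.095, "rx": 0, "ry": 0, "rz": 0}
    - {"gripper": 1, "tx": 0, "ty": 0, "tz": 0.118, "rx": 0, "ry": 0, "rz": 0}
    - {"gripper": 1, "tx": -0.0005, "ty": 0, "tz": 0.129, "rx": 0, "ry": 0, "rz": 0}
    - {"gripper": -1, "tx": -0.0005, "ty": 0, "tz": 0.129, "rx": 0, "ry": 0, "rz": 0}
    - {"gripper": -1, "tx": -0.0005, "ty": 0, "tz": 0.129, "rx": 0, "ry": 0, "rz": 0}
    - {"gripper": -1, "tx": -0.0005, "ty": 0, "tz": 0.129, "rx": 0, "ry": 0, "rz": 0}
    - {"gripper": -1, "tx": -0.0005, "ty": 0, "tz": 0.129, "rx": 0, "ry": 0, "rz": 0}
    - {"gripper": -1, "tx": -0.0005, "ty": 0, "tz": 0.129, "rx": 0, "ry": 0, "rz": 0}
    - {"gripper": -1, "tx": -0.0005, "ty": 0, "tz": 0.129, "rx": 0, "ry": 0, "rz": 0}
    - {"gripper": -1, "tx": -0.0005, "ty": 0, "tz": 0.129, "rx": 0, "ry": 0, "rz": 0}
  newtons: 50

```text
time_s: 39.62
tool_pos: [0.6101, 0.055, 0.2923]
tool_rot: [180.0, -0.0, -0.1]
wrist_force: [-0.2, 0.6, 0.3]
gripper_width: 0.051
grasp_force: 0.0
```

step_arm:
  increments:
    - {"gripper": -1, "tx": 0, "ty": 0, "tz": 0, "rx": 0, "ry": 0, "rz": 0}
    - {"gripper": -1, "tx": 0, "ty": 0, "tz": 0, "rx": 0, "ry": 0, "rz": 0}
    - {"gripper": -1, "tx": 0, "ty": 0, "tz": 0, "rx": 0, "ry": 0, "rz": 0}
    - {"gripper": -1, "tx": 0, "ty": 0, "tz": 0, "rx": 0, "ry": 0, "rz": 0}
    - {"gripper": -1, "tx": 0, "ty": 0, "tz": -0.005, "rx": 0, "ry": 0, "rz": 0}
    - {"gripper": -1, "tx": 0, "ty": 0, "tz": -0.02, "rx": 0, "ry": 0, "rz": 0}
    - {"gripper": -1, "tx": 0, "ty": 0, "tz": -0.045, "rx": 0, "ry": 0, "rz": 0}
    - {"gripper": -1, "tx": 0, "ty": 0, "tz": -0.075, "rx": 0, "ry": 0, "rz": 0}
    - {"gripper": -1, "tx": 0, "ty": 0, "tz": -0.105, "rx": 0, "ry": 0, "rz": 0}
    - {"gripper": -1, "tx": 0, "ty": 0, "tz": -0.135, "rx": 0, "ry": 0, "rz": 0}
    - {"gripper": -1, "tx": 0, "ty": 0, "tz": -0.16, "rx": 0, "ry": 0, "rz": 0}
    - {"gripper": -1, "tx": 0, "ty": 0, "tz": -0.175, "rx": 0, "ry": 0, "rz": 0}

```text
time_s: 40.62
tool_pos: [0.6098, 0.055, 0.4696]
tool_rot: [-180.0, -0.1, -0.1]
wrist_force: [0.2, 0.3, -5.5]
gripper_width: 0.0392
grasp_force: 50.0
```

```bash
python3 - <<'E'
from h import *
go(.5811,-.2512,.47,0)
E
```

```text
t [-0.028   0.3063 -0.0005] r [-0.0002 -0.0024 -0.0022] q [ 1. 24. 80.  0. 76. 91.] F [ 0.2  0.3 -5.5] t 40.6
```

step_arm:
  increments:
    - {"gripper": -1, "tx": -0.001, "ty": 0.007, "tz": 0, "rx": 0, "ry": 0, "rz": 0}
    - {"gripper": -1, "tx": -0.003, "ty": 0.022, "tz": 0, "rx": 0, "ry": 0, "rz": 0}
    - {"gripper": -1, "tx": -0.005, "ty": 0.047, "tz": 0, "rx": 0, "ry": 0, "rz": 0}
    - {"gripper": -1, "tx": -0.008, "ty": 0.08, "tz": 0, "rx": 0, "ry": 0, "rz": 0}
    - {"gripper": -1, "tx": -0.011, "ty": 0.114, "tz": 0, "rx": 0, "ry": 0, "rz": 0}
    - {"gripper": -1, "tx": -0.014, "ty": 0.148, "tz": 0, "rx": 0, "ry": 0, "rz": 0}
    - {"gripper": -1, "tx": -0.017, "ty": 0.182, "tz": 0, "rx": 0, "ry": 0, "rz": 0}
    - {"gripper": -1, "tx": -0.02, "ty": 0.216, "tz": 0, "rx": 0, "ry": 0, "rz": 0}
    - {"gripper": -1, "tx": -0.023, "ty": 0.25, "tz": 0, "rx": 0, "ry": 0, "rz": 0}
    - {"gripper": -1, "tx": -0.026, "ty": 0.28, "tz": 0, "rx": 0, "ry": 0, "rz": 0}
    - {"gripper": -1, "tx": -0.028, "ty": 0.298, "tz": 0, "rx": 0, "ry": 0, "rz": 0}
    - {"gripper": -1, "tx": -0.028, "ty": 0.306, "tz": 0, "rx": 0, "ry": 0, "rz": 0}

```text
time_s: 41.62
tool_pos: [0.5799, -0.2546, 0.4641]
tool_rot: [-179.9, 0.2, -0.3]
wrist_force: [-0.6, -0.4, -4.9]
gripper_width: 0.0395
grasp_force: 50.0
```

step_arm:
  increments:
    - {"gripper": -1, "tx": 0, "ty": 0, "tz": 0, "rx": 0, "ry": 0, "rz": 0}
    - {"gripper": -1, "tx": 0, "ty": 0, "tz": 0, "rx": 0, "ry": 0, "rz": 0}
    - {"gripper": -1, "tx": 0, "ty": 0, "tz": 0, "rx": 0, "ry": 0, "rz": 0}
    - {"gripper": -1, "tx": 0, "ty": 0, "tz": 0, "rx": 0, "ry": 0, "rz": 0}

```text
time_s: 41.95
tool_pos: [0.5815, -0.2499, 0.4665]
tool_rot: [-180.0, 0.0, -0.1]
wrist_force: [-0.9, -0.6, -5.2]
gripper_width: 0.0394
grasp_force: 50.0
```

```bash
python3 - <<'E'
from h import *
go(.5811,-.2512,.395,0);s=monitor.observe();print(s["tool_pos"],s["tool_rot"])
E
```

```text
t [-0.0003  0.0013  0.0715] r [-0.0004  0.0004 -0.0009] q [-27.  26.  77.   0.  77.  63.] F [-0.9 -0.6 -5.2] t 42.0
[ 0.58147679 -0.24994344  0.46646788] [-1.79977194e+02  2.44433938e-02 -5.11412173e-02]
```

Lowering to about 12 mm above the seat while centring.

step_arm:
  increments:
    - {"gripper": -1, "tx": 0, "ty": 0.0008, "tz": 0.01, "rx": 0, "ry": 0, "rz": 0}
    - {"gripper": -1, "tx": -0.0003, "ty": 0.0013, "tz": 0.025, "rx": 0, "ry": 0, "rz": 0}
    - {"gripper": -1, "tx": -0.0003, "ty": 0.0013, "tz": 0.04, "rx": 0, "ry": 0, "rz": 0}
    - {"gripper": -1, "tx": -0.0003, "ty": 0.0013, "tz": 0.055, "rx": 0, "ry": 0, "rz": 0}
    - {"gripper": -1, "tx": -0.0003, "ty": 0.0013, "tz": 0.067, "rx": 0, "ry": 0, "rz": 0}
    - {"gripper": -1, "tx": -0.0003, "ty": 0.0013, "tz": 0.073, "rx": 0, "ry": 0, "rz": 0}
    - {"gripper": -1, "tx": -0.0003, "ty": 0.0013, "tz": 0.075, "rx": 0, "ry": 0, "rz": 0}
    - {"gripper": -1, "tx": -0.0003, "ty": 0.0013, "tz": 0.075, "rx": 0, "ry": 0, "rz": 0}
    - {"gripper": -1, "tx": -0.0003, "ty": 0.0013, "tz": 0.075, "rx": 0, "ry": 0, "rz": 0}

```text
time_s: 42.7
tool_pos: [0.5812, -0.2523, 0.3924]
tool_rot: [180.0, -0.1, -0.1]
wrist_force: [0.7, 0.0, -4.8]
gripper_width: 0.0389
grasp_force: 50.0
```

```bash
python3 - <<'E'
from h import *
go(.5811,-.2512,.3787,0);s=monitor.observe();print(s["tool_pos"],s["tool_rot"])
E
```

```text
t [-0.0001 -0.0011  0.0137] r [ 0.0005 -0.001  -0.0021] q [-28.  29.  82.   0.  68.  62.] F [ 0.7  0.  -4.8] t 42.7
[ 0.58119997 -0.25225431  0.39242412] [ 1.79973030e+02 -5.69838683e-02 -1.19511021e-01]
```

step_arm:
  increments:
    - {"gripper": -1, "tx": 0, "ty": -0.001, "tz": 0.003, "rx": 0, "ry": 0, "rz": 0}
    - {"gripper": -1, "tx": 0, "ty": -0.001, "tz": 0.006, "rx": 0, "ry": 0, "rz": 0}
    - {"gripper": -1, "tx": 0, "ty": -0.001, "tz": 0.008, "rx": 0, "ry": 0, "rz": 0}
    - {"gripper": -1, "tx": 0, "ty": -0.001, "tz": 0.01, "rx": 0, "ry": 0, "rz": 0}
    - {"gripper": -1, "tx": 0, "ty": -0.001, "tz": 0.0115, "rx": 0, "ry": 0, "rz": 0}
    - {"gripper": -1, "tx": 0, "ty": -0.001, "tz": 0.013, "rx": 0, "ry": 0, "rz": 0}
    - {"gripper": -1, "tx": 0, "ty": -0.001, "tz": 0.0135, "rx": 0, "ry": 0, "rz": 0}
    - {"gripper": -1, "tx": 0, "ty": -0.001, "tz": 0.0135, "rx": 0, "ry": 0, "rz": 0}
    - {"gripper": -1, "tx": 0, "ty": -0.001, "tz": 0.0135, "rx": 0, "ry": 0, "rz": 0}

```text
time_s: 43.45
tool_pos: [0.581, -0.2512, 0.379]
tool_rot: [180.0, -0.0, -0.1]
wrist_force: [-5.2, 2.4, 6.4]
gripper_width: 0.0388
grasp_force: 50.0
```

It is at seat height (0.379 against the expected 0.379) with contact force. Releasing and retreating.

step_arm:
  increments:
    - {"gripper": 1, "tx": 0, "ty": 0, "tz": 0, "rx": 0, "ry": 0, "rz": 0}
    - {"gripper": 1, "tx": 0, "ty": 0, "tz": 0, "rx": 0, "ry": 0, "rz": 0}
    - {"gripper": 1, "tx": 0, "ty": 0, "tz": 0, "rx": 0, "ry": 0, "rz": 0}
    - {"gripper": 1, "tx": 0, "ty": 0, "tz": 0, "rx": 0, "ry": 0, "rz": 0}
    - {"gripper": 1, "tx": 0, "ty": 0, "tz": 0, "rx": 0, "ry": 0, "rz": 0}
    - {"gripper": 1, "tx": 0, "ty": 0, "tz": 0, "rx": 0, "ry": 0, "rz": 0}
    - {"gripper": 1, "tx": 0, "ty": 0, "tz": -0.02, "rx": 0, "ry": 0, "rz": 0}
    - {"gripper": 1, "tx": 0, "ty": 0, "tz": -0.05, "rx": 0, "ry": 0, "rz": 0}
    - {"gripper": 1, "tx": 0, "ty": 0, "tz": -0.09, "rx": 0, "ry": 0, "rz": 0}
    - {"gripper": 1, "tx": 0, "ty": -0.02, "tz": -0.12, "rx": 0, "ry": 0, "rz": 0}
    - {"gripper": 1, "tx": 0, "ty": -0.04, "tz": -0.12, "rx": 0, "ry": 0, "rz": 0}
    - {"gripper": 1, "tx": 0, "ty": -0.04, "tz": -0.12, "rx": 0, "ry": 0, "rz": 0}

```text
time_s: 44.45
tool_pos: [0.5811, -0.2089, 0.5005]
tool_rot: [180.0, -0.2, -0.0]
wrist_force: [-0.8, -0.3, -0.0]
gripper_width: 0.093
grasp_force: 0.0
```

```bash
python3 - <<'E'
from h import *
s=monitor.observe();im=camera("wrist");c=cam("wrist",s);print(np.round(s["tool_pos"],4))
m=(im.max(2)<45).astype(np.uint8);n,l,st,ce=cv2.connectedComponentsWithStats(m)
print([(st[i].tolist(),onplane(c,ce[i],.213).round(4)) for i in range(1,n) if 900<st[i][4]<3000])
# edge alignment of the seated flange with its projected circle: mean gradient vs offset
g=cv2.GaussianBlur(cv2.cvtColor(im,cv2.COLOR_RGB2GRAY),(3,3),0);G=np.hypot(cv2.Sobel(g,5,1,0),cv2.Sobel(g,5,0,1))
a=np.linspace(0,2*np.pi,180)
R=[]
for dx in np.arange(-.012,.0121,.002):
  for dy in np.arange(-.012,.0121,.002):
    p=proj(c,np.c_[.581+dx+.122*np.cos(a),-.2512+dy+.122*np.sin(a),a*0+.103]).round().astype(int);k=(p[:,0]>0)&(p[:,0]<640)&(p[:,1]>0)&(p[:,1]<225);R.append((G[p[k,1],p[k,0]].mean(),round(dx,3),round(dy,3)))
print(sorted(R)[-3:])
K={}
for n in("scene","side"):
  K[n]=camera(n)
  for t in("knob","lid","bottle","jar1"): print(n,t,[(np.round(d["at"],3).tolist(),round(d["confidence"],2)) for d in spotter.spot_in(n,t)][:6])
for n in K:
  p=proj(cam(n),[.581,-.2512,.211])[0].astype(int);y,x=p[1]-14,p[0]-14;w=K[n][y:y+28,x:x+28].max(2)<60
  q=np.argwhere(w).mean(0)[::-1]+[x,y];K[n]=q;print(n,p,q.round(1),w.sum())
print(tri(cam("scene"),K["scene"],cam("side"),K["side"]).round(4))
E
```

```text
[ 0.5811 -0.2089  0.5005]
[([352, 174, 48, 50, 1867], array([ 0.5808, -0.2506,  0.213 ])), ([167, 235, 90, 61, 1249], array([ 0.5136, -0.1147,  0.213 ])), ([413, 234, 54, 62, 1218], array([ 0.5145, -0.3015,  0.213 ]))]
[(np.float32(52.104546), np.float64(-0.002), np.float64(0.0)), (np.float32(67.215996), np.float64(0.0), np.float64(0.002)), (np.float32(72.16274), np.float64(0.0), np.float64(0.0))]
scene knob [([0.63, -0.263, 0.156], 0.95), ([0.754, 0.241, 0.06], 0.44)]
scene lid [([0.626, -0.262, 0.156], 0.94)]
scene bottle []
scene jar1 [([0.266, -0.272, 0.058], 0.72), ([0.343, -0.103, 0.041], 0.65)]
side knob [([0.571, -0.196, 0.146], 0.79), ([0.556, -0.158, 0.057], 0.2)]
side lid [([0.572, -0.196, 0.143], 0.63)]
side bottle []
side jar1 [([0.33, -0.079, 0.057], 0.94), ([0.346, -0.168, 0.068], 0.77), ([0.244, -0.254, 0.051], 0.73), ([0.38, -0.317, 0.068], 0.31)]
scene [226 237] [227.2 237.6] 220
side [306 129] [307.  129.3] 134
[ 0.5807 -0.2516  0.2112]
```

The knob is at (0.581, −0.252, 0.211), as expected for a seated lid, and the flange is aligned and level. No amber jars are left on the bench, and the green ones are untouched. Handing in.

```bash
python3 -c "
from bench import workorder;print(workorder.job_done())"
```

```text
the job is handed in; nothing more can be done
None
```

The job is handed in: the bottle's three labels were shown to the reader in order, the bottle and both amber jars stand on the desiccator plate, and the lid is back on the rim, seated and level by my final measurement (the hand-in returned no verdict).

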